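# Load a material cartridge into a latching printer dock

### The arm

A 6-joint arm with a two-finger parallel gripper is mounted at the origin on the work surface. World frame = base frame: x ahead of the robot, y to its left, z up, the work surface at z = 0. Lengths are in mm, angles in rad, forces in N, time in s.
With the tool pointing down it reaches from about 275 to 750 mm from the base axis. Payload 10.2 kg.
Tool frame: the origin (TCP) lies midway between the tips of the shut fingers; the grasp point (between the pads) lies 19 mm behind it; z points along the fingers, y is the line along which they close (so a half turn about z gives the same grasp; the last joint's range is limited). The gripper opens to 85 mm and grips with 20 to 120 N. Pads are 22 mm wide; open, the fingers measure 114 mm over their backs; the gripper's body (76 mm by 85 mm) begins 54 mm behind the grasp point. The pads swing forward as they close: fully open they stand 13 mm farther back than shut.
Start: joints at [-1.554, 0.313, 1.498, -0, 1.331, -0.223], TCP at [124.678, -509.986, 191.894] pointing down, gripper open.
Joint ranges: [-2.94, 2.94], [-0.97, 2.17], [0.19, 2.56], [-1.23, 4.37], [0.02, 3.11], [-2.88, 2.88]. Speed limits (rad/s): [2.39, 2.39, 3.01, 3.14, 3.14, 3.14].

### API

Orientations are given as a unit quaternion [w, x, y, z].
In Python, from rig import sense, capture, finish_job, find_in, place_of gives the robot as it stands. The module is installed in compiled form; this text tells all that it offers.
- The arm moves only by the shell command python3 -m jog 'ROWS' [FORCE]. ROWS is JSON, a list of rows, each an object of numbers: "tx", "ty", "tz": the shift along the tool's x, y, z in mm; "ax", "ay", "az": the turn, a rotation vector about the tool's x, y, z in rad; "jaw": the closure, from -1 (fully open) to 1 (shut), so that 0 is half open. In form: [{"tx": .., "ty": .., "tz": .., "ax": .., "ay": .., "az": .., "jaw": ..}, ...]. A call has 1 to 5 rows; each row shifts and turns the commanded pose from where the row before left it, along the tool's axes as they then stand; what a row does not reach is not made up. A row lasts 1/8 s, in which the tool goes at most 62.5 mm and 10.7 degrees, less where a joint would pass 70% of its speed; a pose out of reach is approached as far as the arm can. A call with a gripper value outside its range is refused whole. The fingers move at their own pace and stop on an object; FORCE is the grip in N (left out, the last holds). Time passes only in rows, so rows that do not move let the fingers close. It gives the time, the measured TCP pose, the force, the opening and the grip force at its end, in the units of the state.
- sense(): the state, without advancing time (a new reading comes with each control period).
- capture(name): name is "scene" or "top"; returns a dict with "color" (420x560x3 uint8, red, green, blue), "depth" (420x560 float32, mm along the optical axis (not along the pixel's ray), 0 where there is no reading), "fx", "fy", "cx", "cy" (pixels), "camera_from_world" (4x4, takes a point from world to camera coordinates). Camera axes: x right, y up, looking along -z (the intrinsics and any distortion apply to the point x, -y, -z); pixel columns grow to the right and rows downward; lengths in mm; the calibration is good to about 2 mm. A picture is of the moment at which its call begins.
- finish_job(): hands the job in; it is judged then, once.
Trained networks look in the newest picture that a camera, given by its name, has taken for a name from the list of things; names that differ only in an ending like _2 or _b are one class to them, and where a whole thing is asked for, a point or a joint stands for the part that bears it (a point fixed in the world has none). Each returns a list of dicts, best first, with "conf" (0 to 1); they miss things now and then, are a little off and sometimes report something else, mostly with a low value. They report only what shows in the picture. A call takes as long as a camera call. They do not tell look-alikes from the thing itself.
- find_in(query, camera): "centre" ([column, row] in pixels, amid what is visible of it).
- place_of(query, camera): "centre" ([column, row] in pixels: a listed point, or the origin of a listed thing).
The state is a dict: "time_s": time; "joints": joint angles; "dq": joint speeds; "tau": joint torques, N m; "eef_pos": TCP position; "ee_rot": TCP orientation; "force": force on the tool from outside, world axes, zero at the start; "wrist_torque": the same for the moment, N m; "grip_width": opening from 0.0 (shut) to 1.0 (fully open); "grip_force": force on a finger pad.
Only numpy, scipy, OpenCV 4.12 (cv2) and the standard library are available. Lean on these libraries where they do the work, as an engineer would, in place of code of your own. Each camera call takes 0.05 s, during which the arm holds its last target. There are 200 camera calls.

### The job

Take the tall rectangular cartridge out of the rack, stand it in the dock between the two cheeks and press it fully home against the contact plate in its floor; only then swing the hinged hasp over it until it lies in its catch. Set the cartridge down rather than dropping it, and leave everything else on the bench and in the rack as it is.

Things in the scene. Friction and masses are not known exactly. Their poses are not given: they have to be found in the camera images.
- cartridge_c (a point): Centre (25 mm above its underside) of the cartridge: a loose upright grey plastic block, 40 mm along its x, 62 mm along its y, 50 mm tall, 0.17 to 0.33 kg, the tallest thing in the rack; the same both ways round. It starts upright in one of the rack's three bays.
- rack: Fixed aluminium channel, 244 mm along its x, 78 along y; origin at the centre of its underside. Floor 4 mm thick; walls along both sides (inner faces y = +-33 mm) 62 mm high, 8 mm above the cartridge's top. Bays at x = -70, 0, 70 mm; the cartridge's 62 mm length lies across the channel, so grip it by its 40 mm width, along the rack's x; 30 mm between neighbours. End stops 14 mm high.
- short_block: Loose grey block of the same 40 x 62 mm footprint but only 30 mm tall, in another bay (origin: centre of underside). Leave it.
- canister: Loose round grey canister, 40 mm in diameter, 46 mm tall, in the remaining bay (origin: centre of underside). Leave it.
- mat: Fixed thin square rubber mat, 120 x 120 mm, 2 mm thick, kept clear as a place to set the cartridge down and take it again another way; origin at the centre of its underside.
- dock: Fixed dock; base plate 96 mm along its x, 90 along y, 12 thick; origin at the centre of its underside, below the pocket's middle. The cartridge stands with its 62 mm length along y, between two cheeks (50 mm long, inner faces x = +-23 mm, vertical to 62 mm high, flared outward to 71 mm). They stand above the seated cartridge's top (62 mm), so it can only be held by its ends, along y.
- dock_seat (a point): Middle of the fully pressed pocket floor, 12 mm above the dock's underside. The pocket is open at its two y ends but for end lips (inner faces y = +-33.5 mm, tops 21 mm above the bench). On the dock's -x side stands a catch post with a small steel staple (x = -38 mm, up to 83 mm above the bench).
- plate (a joint): Contact plate in the pocket floor, m: 0 = up (its top 18 mm above the bench), 0.006 = fully pressed (12 mm, the cartridge then on the base). It slides stiffly at about 9 N and stays where it is left: the cartridge's weight does not move it. 12 to 22 N presses it home.
- hasp (a joint): Hasp angle, rad: 0 = closed, level in its catch with the staple through its slot; grows as it opens up and back over the dock's +x side, to 2.6. Starts at 2.15 to 2.5. Its hinge is stiff (0.09 N m, 1 N at the tab): it stays where it is left. It cannot close over a cartridge that is not home.
- hasp_hinge (a point): Point on the hasp's hinge axis, above the dock's +x cheek: x = 36 mm, 74 mm above the bench; the axis lies along the dock's y.
- hasp_tab (a point): Middle of the tab at the hasp's free end, 95 mm from the hinge axis. The hasp is a flat steel strap 24 mm wide (along the dock's y), 4 thick, 105 long; the tab is its last 20 mm. Closed, the tab overhangs the catch post at x = -59 mm, 74 mm above the bench, nothing under it. It can be pinched across its 24 mm width from above and pivots between the fingers as it swings.
- glue: Small capped glue bottle, 28 mm across, 62 mm tall. Loose bystander; leave it where it is.
- jar: Small jar, 36 mm across, 48 mm tall. Loose bystander; leave it where it is.
- bearing: Ball-bearing ring, 34 mm across, 14 mm tall. Loose bystander; leave it where it is.
- gear: White printed gear, 36 mm across, 16 mm tall. Loose bystander; leave it where it is.
- driver: Screwdriver lying towards the back of the bench. Loose bystander; leave it where it is.
- spatula: Scraper lying towards the back of the bench. Loose bystander; leave it where it is.
- bracket: White printed L-bracket, 50 x 30 mm, 41 mm tall, towards the back. Loose bystander; leave it where it is.
Mind the look-alikes: they are no part of the job. Leave any orange look-alike of the part that bears cartridge_c alone.

How it is judged (in metres and radians):
On the way:
1. the cartridge is pressed home in the dock while the hasp is still open (x of cartridge_c in the frame of dock between -0.0055 and 0.0055 m and y of cartridge_c in the frame of dock between -0.0055 and 0.0055 m and z of cartridge_c in the frame of dock below 0.0388 m and angle between the y axis of cartridge_c and the y axis of dock, either way round below 0.14 rad and angle between cartridge_c's own z axis and vertical below 0.06 rad and value of joint plate above 0.0045 m and value of joint hasp above 1 rad), for 0.2 s.
At the end, for the whole second after the job is handed in: The cartridge stands upright in the dock, centred within 5.5 mm and lengthwise within 0.14 rad, pressed home (contact plate down at least 4.5 of 6 mm, cartridge within 1.8 mm of the bottom), released and at rest; the hasp lies in its catch (within 0.06 rad of closed) (x of cartridge_c in the frame of dock between -0.0055 and 0.0055 m and y of cartridge_c in the frame of dock between -0.0055 and 0.0055 m and z of cartridge_c in the frame of dock below 0.0388 m and angle between the y axis of cartridge_c and the y axis of dock, either way round below 0.14 rad and angle between cartridge_c's own z axis and vertical below 0.06 rad and value of joint plate above 0.0045 m and value of joint hasp below 0.06 rad and linear speed of cartridge below 0.02 m/s and contact force between the fingers and cartridge below 0.1 N); the robot touches nothing.
It fails at once if a bystander on the bench is moved more than 30 mm (distance of any of glue, jar, bearing, gear, driver, spatula, bracket from where it was at the start of the episode above 0.03 m).
It fails at once if the short block or the canister is moved more than 30 mm (distance of any of short_block, canister from where it was at the start of the episode above 0.03 m).
It fails at once if the cartridge is dropped (falls free of the fingers faster than 0.45 m/s, about 10 mm) (linear speed of cartridge above 0.45 m/s and contact force between the fingers and cartridge below 0.2 N).
It also fails if it takes over 72 s, if anything falls off the work surface, if the arm or the gripper's body presses on something with over 40 N, if the wrist force passes 120 N, or if a joint passes its speed limit or range.

## Working session

There is one attempt and no reset: what is moved stays moved. The work goes in short steps, Python scripts to look and compute and a shell command to move; the robot and the scene stay as the last step left them, time stands still between calls to the robot, and variables do not carry over. Pictures are saved under pics/ and viewed, at most 10 in all, crops included, and the job is handed in when it is done.

```bash
mkdir -p pics; cat > h.py <<'E'
import numpy as np, cv2
from rig import sense, capture, find_in, place_of
from scipy.spatial.transform import Rotation as R
def ray(c,px):
    M=np.linalg.inv(c["camera_from_world"]); u,v=px
    d=np.array([(u-c["cx"])/c["fx"],-(v-c["cy"])/c["fy"],-1.0])
    return M[:3,3],M[:3,:3]@d
def at_z(c,px,z):
    o,d=ray(c,px); return o+d*(z-o[2])/d[2]
def at_depth(c,px):
    u,v=int(round(px[0])),int(round(px[1])); p=c["depth"][max(0,v-2):v+3,max(0,u-2):u+3]; p=p[p>0]
    o,d=ray(c,px); return o+d*np.median(p) if len(p) else None
def cloud(c):
    M=np.linalg.inv(c["camera_from_world"]); v,u=np.mgrid[:420,:560]; D=c["depth"].astype(float)
    P=np.stack([(u-c["cx"])/c["fx"]*D,-(v-c["cy"])/c["fy"]*D,-D],-1)
    return P@M[:3,:3].T+M[:3,3]
def save(c,n): cv2.imwrite("pics/"+n,cv2.cvtColor(c["color"],cv2.COLOR_RGB2BGR))
E
python3 - <<'E'
from h import *
np.set_printoptions(precision=1,suppress=True)
zs=dict(cartridge_c=29,rack=0,short_block=4,canister=4,mat=0,dock=0,dock_seat=12,hasp_hinge=74)
for n in("top","scene"):
    c=capture(n); save(c,n+"0.png"); np.savez(n+"0.npz",**c)
    M=np.linalg.inv(c["camera_from_world"]); print(n,M[:3,3],c["fx"])
    for q in list(zs)+["hasp_tab","glue","jar","bearing","gear"]:
        for f in (place_of,):
            for r in f(q,n)[:2]:
                print(q,f.__name__,np.array(r["centre"]),round(r["conf"],2),"z-plane",at_z(c,r["centre"],zs.get(q,0)),"depth",at_depth(c,r["centre"]))
print(sense())
E
```

```text
top [510.6   2.9 827. ] 431.38646832848275
cartridge_c call [369.3 314. ] 0.6 z-plane [ 383.9 -155.2   29. ] depth [ 387.2 -151.1   49.5]
cartridge_c call [275.7 265.1] 0.57 z-plane [470.9  16.   29. ] depth [472.1  15.6  53.3]
rack call [280.1 228.6] 0.96 z-plane [539.1   8.6   0. ] depth [537.9   8.4  33.1]
short_block call [284.1 228.5] 0.84 z-plane [539.2   1.    4. ] depth [538.2   1.   33.6]
canister call [287.7 193.2] 0.77 z-plane [607.   -5.5   4. ] depth [601.7  -5.   49.1]
mat call [144.8 161.8] 0.17 z-plane [666.9 272.6   0. ] depth [639.  224.6 147.3]
dock call [157.8 224.2] 0.79 z-plane [545.7 243.7   0. ] depth [545.  238.9  16.8]
dock call [146.4 159.1] 0.46 z-plane [672.2 269.6   0. ] depth [642.3 220.3 153. ]
dock_seat call [157.4 222.2] 0.69 z-plane [549.  241.1  12. ] depth [548.8 239.7  16.7]
dock_seat call [225.7 278.2] 0.62 z-plane [444.9 109.8  12. ] depth [447.3 106.   40.9]
hasp_hinge call [148.9 201.9] 0.84 z-plane [581.7 239.   74. ] depth [581.4 238.   77.3]
hasp_tab call [146.2 159.2] 0.69 z-plane [672. 270.   0.] depth [642.1 220.6 153. ]
glue call [225.
[... 1547 characters left out ...]
[583.2 121.3  -0. ] depth [594.5 109.3  18.9]
jar call [285.  234.8] 0.66 z-plane [591.7  -1.2   0. ] depth [614.9 -20.4  39.7]
bearing call [240.1 284.1] 0.82 z-plane [ 626.1 -135.9    0. ] depth [ 631.1 -138.8    9.2]
gear call [199.3 228.5] 0.82 z-plane [ 471.2 -122.1    0. ] depth [ 480.5 -126.3   12.7]
{'time_s': 1.4, 'joints': array([-1.6,  0.3,  1.5, -0. ,  1.3, -0.2]), 'dq': array([ 0., -0.,  0., -0.,  0., -0.]), 'tau': array([  0. , -41.2, -26. ,  -0. ,   0. ,   0. ]), 'eef_pos': array([ 124.7, -510. ,  191.9]), 'ee_rot': array([-0. ,  1. ,  0.1, -0. ]), 'force': array([ 0.3, -0.7,  0.1]), 'wrist_torque': array([ 0. , -0.1, -0. ]), 'grip_force': 0.0, 'grip_width': 1.001842124847254}
```

View pics/top0.png

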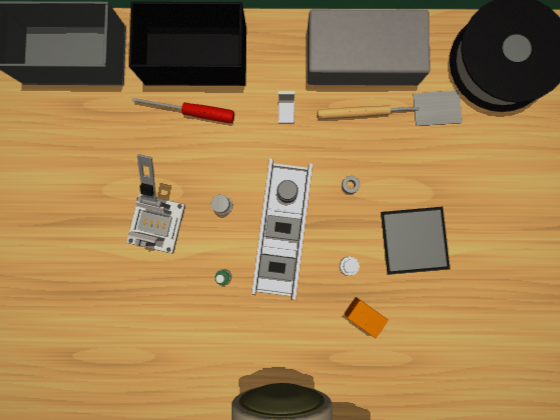

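View pics/scene0.png

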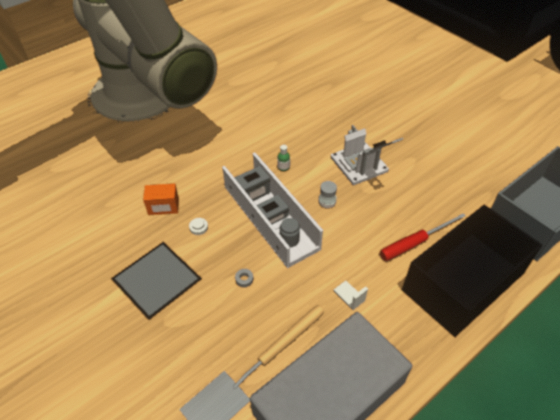

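The top view shows the rack at about (280,228), with the cartridge in its lower bay (277,267, top at z≈53). The short block is in the middle bay and the canister in the upper one. The dock is at (157,224) with the hasp open upwards to (146,160), the mat at (415,240), and the orange look-alike at (368,317). Next I'll fit positions and angles.

```bash
python3 - <<'E'
from h import *
np.set_printoptions(precision=1,suppress=True)
def rect(n,P,m):
    Q=P[m][:,:2].astype(np.float32)
    if len(Q)<8: print(n,"few",len(Q)); return
    (x,y),(w,h),a=cv2.minAreaRect(Q); print(n,len(Q),"ctr",round(x,1),round(y,1),"wh",round(w,1),round(h,1),"ang",round(a,1),"medz",np.median(P[m][:,2]).round(1),"mean",Q.mean(0))
for n in("top","scene"):
    c=dict(np.load(n+"0.npz")); P=cloud(c); x,y,z=P[...,0],P[...,1],P[...,2]
    col=c["color"].astype(int); mx=col.max(-1); sat=mx-col.min(-1)
    B=lambda a,b,r:(abs(x-a)<r)&(abs(y-b)<r)
    print(n)
    rect("cart top",P,(abs(x-470)<26)&(abs(y-16)<28)&(z>49)&(z<58)&(sat<40))
    rect("short top",P,(abs(x-539)<26)&(abs(y-4)<28)&(z>28)&(z<38)&(mx<110))
    rect("rack walls",P,(abs(x-539)<140)&(abs(y-5)<70)&(z>57)&(z<67)&(sat<40))
    rect("rack all",P,(abs(x-539)<140)&(abs(y-5)<65)&(z>3)&(z<67)&(sat<40))
    rect("dock base",P,B(548,240,62)&(z>7)&(z<16))
    rect("plate",P,B(548,240,40)&(z>16)&(z<20.5))
    rect("cheek+x",P,B(571,237,12)&(z>62)&(z<74))
    rect("cheeks",P,B(548,240,36)&(z>55)&(z<74.5))
    rect("hasp",P,(abs(x-625)<60)&(abs(y-235)<50)&(z>85)&(z<175))
    rect("dock hi",P,(abs(x-480)<45)&(abs(y-250)<50)&(z>40)&(z<90))
    m=(abs(x-514)<80)&(abs(y+247)<80)&(sat<40)&(mx<130)&(z<20); rect("mat",P,m)
    m=(abs(x-625)<60)&(abs(y-235)<50)&(z>85)&(z<175); Q=P[m]; print(Q[Q[:,2].argmax()])
    q=Q-Q.mean(0); print("hasp pca",Q.mean(0),np.linalg.svd(q,full_matrices=False)[2][0],Q[:,2].min())
    c2=col[max(0,(150 if n=="top" else 110)):(260 if n=="top" else 200),(110 if n=="top" else 310):(200 if n=="top" else 420)].astype(np.uint8)
    s=cv2.resize(c2,(380,450) if n=="top" else (400,450),interpolation=cv2.INTER_CUBIC); cv2.imwrite(f"pics/d_{n}.png",s[...,::-1])
a=cv2.imread("pics/d_top.png");b=cv2.imread("pics/d_scene.png"); cv2.imwrite("pics/dock0.png",np.hstack([a,b]))
E
```

```text
top
cart top 708 ctr 469.0 15.4 wh 59.9 39.9 ang 83.0 medz 53.0 mean [468.8  15.5]
short top 195 ctr 534.9 2.2 wh 53.8 29.3 ang 83.1 medz 33.2 mean [538.5   3.9]
rack walls 856 ctr 538.6 4.4 wh 77.1 242.9 ang 83.1 medz 61.0 mean [537.3   7.8]
rack all 4495 ctr 538.8 4.4 wh 77.1 244.2 ang 83.1 medz 34.6 mean [535.1   5.1]
dock base 1053 ctr 547.5 245.1 wh 90.8 96.0 ang 77.1 medz 11.5 mean [542.7 234.5]
plate 584 ctr 546.1 240.4 wh 63.1 77.2 ang 4.0 medz 17.5 mean [547.9 242.7]
cheek+x 52 ctr 574.0 236.6 wh 23.8 6.8 ang 76.7 medz 68.1 mean [573.9 236.3]
cheeks 330 ctr 548.6 244.9 wh 50.6 77.3 ang 77.7 medz 67.4 mean [544.6 244.4]
hasp 556 ctr 617.8 229.3 wh 24.8 62.8 ang 76.9 medz 120.2 mean [618.6 227.9]
dock hi 235 ctr 514.9 250.4 wh 18.0 49.1 ang 1.3 medz 68.5 mean [515.9 246.9]
mat 3874 ctr 519.3 -248.4 wh 119.1 119.2 ang 5.5 medz 1.2 mean [ 519.  -248.1]
[646.4 227.6 157.2]
hasp pca [618.6 227.9 124.2] [-0.7  0.1 -0.7] 85.06961422032737
scene
cart top 416 ctr 470.0 15.9 wh 60.2 41.3 ang 83.0 medz 53.9 mean [470.5  15.8]
short top 224 ctr 544.1 8.7 wh 46.9 36.0 ang 87.8 medz 33.9 mean [544.6   5.7]
rack walls 763 ctr 539.2 3.6 wh 79.0 242.5 ang 83.4 medz 61.4 mean [548.2   1. ]
rack all 4944 ctr 539.2 3.1 wh 80.0 242.7 ang 83.4 medz 36.6 mean [555.5   1.2]
dock base 592 ctr 546.6 244.9 wh 92.5 99.0 ang 77.4 medz 11.9 mean [558.3 230.3]
plate 220 ctr 550.6 242.3 wh 78.6 69.2 ang 81.9 medz 18.1 mean [541.6 230.1]
cheek+x few 1
cheeks 242 ctr 549.4 243.5 wh 51.2 78.2 ang 76.3 medz 64.4 mean [535.1 243.4]
hasp 135 ctr 618.1 227.6 wh 23.2 61.0 ang 78.5 medz 114.2 mean [615.2 224.5]
dock hi 260 ctr 513.8 251.4 wh 51.2 21.8 ang 81.2 medz 64.5 mean [517.7 246.4]
mat 3404 ctr 518.8 -248.3 wh 118.8 117.4 ang 5.4 medz 2.3 mean [ 520.6 -250. ]
[647.9 225.  158.3]
hasp pca [615.2 224.5 123. ] [-0.7  0.1 -0.7] 85.56897073968901
```

View pics/dock0.png

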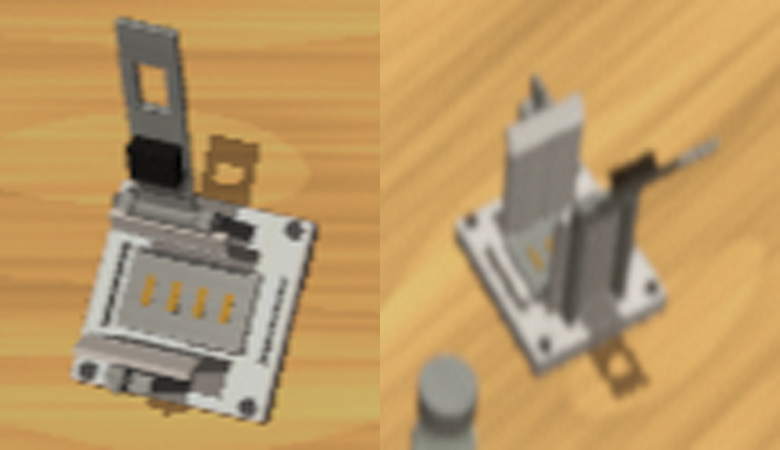

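The views show the pocket with its plate and contacts, and the hasp standing back over the +x side. Dock centre is about (547.8,244.8), x axis at −13°. Cartridge is about (469.5,15.6), rack x at −6.9°. Mat is about (519,−248). All sizes match the data given.

```bash
cat >> h.py <<'E'
def go(x,y,z,psi):
    s=sense(); q=s["ee_rot"]; r=R.from_quat([q[1],q[2],q[3],q[0]]); A=r.as_matrix()
    cur=np.degrees(np.arctan2(A[1,0],A[0,0])); c,sn=np.cos(np.radians(psi)),np.sin(np.radians(psi))
    T=np.array([[c,sn,0],[sn,-c,0],[0,0,-1]])
    print("t",round(s["time_s"],2),"pos",s["eef_pos"].round(1),"psi",round(cur,2),"F",s["force"].round(1),"gw",round(s["grip_width"],3),"gf",round(s["grip_force"],1),"j6",s["joints"][5].round(2))
    print(" now-frame shift",(A.T@(np.array([x,y,z])-s["eef_pos"])).round(1),"turn",(R.from_matrix(A.T@T)).as_rotvec().round(3))
E
python3 -c "
from h import *
for p in (83.1,-96.9): go(469.5,15.6,130,p)
for p in (-12.9,167.1): go(469.5,15.6,130,p)"
```

```text
t 1.4 pos [ 124.7 -510.   191.9] psi 13.74 F [ 0.3 -0.7  0.1] gw 1.002 gf 0.0 j6 -0.22
 now-frame shift [ 459.8 -428.7   61.9] turn [-0.     0.    -1.211]
t 1.4 pos [ 124.7 -510.   191.9] psi 13.74 F [ 0.3 -0.7  0.1] gw 1.002 gf 0.0 j6 -0.22
 now-frame shift [ 459.8 -428.7   61.9] turn [0.    0.    1.931]
t 1.4 pos [ 124.7 -510.   191.9] psi 13.74 F [ 0.3 -0.7  0.1] gw 1.002 gf 0.0 j6 -0.22
 now-frame shift [ 459.8 -428.7   61.9] turn [-0.     0.     0.465]
t 1.4 pos [ 124.7 -510.   191.9] psi 13.74 F [ 0.3 -0.7  0.1] gw 1.002 gf 0.0 j6 -0.22
 now-frame shift [ 459.8 -428.7   61.9] turn [-0.    -0.    -2.677]
```

```bash
python3 -m jog '[{"az":0.1,"jaw":-0.22}]' 60; python3 -c "
from h import *
go(469.5,15.6,130,83.1)"
```

```text
t 1.4 pos [ 124.7 -510.   191.9] psi 13.74 F [ 0.3 -0.7  0.1] gw 1.002 gf 0.0 j6 -0.22
 now-frame shift [ 459.8 -428.7   61.9] turn [-0.     0.    -1.211]schema error: expected keys tx, ty, tz, ax, ay, az, jaw
```

```bash
python3 -m jog '[{"tx":46,"ty":-42.9,"tz":0,"ax":0,"ay":0,"az":0,"jaw":-0.22},{"tx":46,"ty":-42.9,"tz":0,"ax":0,"ay":0,"az":0,"jaw":-0.22},{"tx":46,"ty":-42.9,"tz":0,"ax":0,"ay":0,"az":0,"jaw":-0.22},{"tx":46,"ty":-42.9,"tz":0,"ax":0,"ay":0,"az":0,"jaw":-0.22},{"tx":46,"ty":-42.9,"tz":0,"ax":0,"ay":0,"az":0,"jaw":-0.22}]' 60
python3 -m jog '[{"tx":46,"ty":-42.9,"tz":0,"ax":0,"ay":0,"az":0,"jaw":-0.22},{"tx":46,"ty":-42.9,"tz":0,"ax":0,"ay":0,"az":0,"jaw":-0.22},{"tx":46,"ty":-42.9,"tz":0,"ax":0,"ay":0,"az":0,"jaw":-0.22},{"tx":46,"ty":-42.9,"tz":0,"ax":0,"ay":0,"az":0,"jaw":-0.22},{"tx":45.8,"ty":-42.6,"tz":0,"ax":0,"ay":0,"az":0,"jaw":-0.22}]'
python3 -m jog '[{"tx":0,"ty":0,"tz":0,"ax":0,"ay":0,"az":-0.151,"jaw":-0.22},{"tx":0,"ty":0,"tz":0,"ax":0,"ay":0,"az":-0.151,"jaw":-0.22},{"tx":0,"ty":0,"tz":0,"ax":0,"ay":0,"az":-0.151,"jaw":-0.22},{"tx":0,"ty":0,"tz":0,"ax":0,"ay":0,"az":-0.151,"jaw":-0.22}]'
python3 -m jog '[{"tx":0,"ty":0,"tz":0,"ax":0,"ay":0,"az":-0.151,"jaw":-0.22},{"tx":0,"ty":0,"tz":0,"ax":0,"ay":0,"az":-0.151,"jaw":-0.22},{"tx":0,"ty":0,"tz":0,"ax":0,"ay":0,"az":-0.151,"jaw":-0.22},{"tx":0,"ty":0,"tz":0,"ax":0,"ay":0,"az":-0.154,"jaw":-0.22},{"tx":0,"ty":0,"tz":0,"ax":0,"ay":0,"az":0,"jaw":-0.22}]'
python3 -c "
from h import *
go(469.5,15.6,16,83.1)"
```

```text
time_s: 2.02
eef_pos: [296.8, -247.0, 192.1]
ee_rot: [0.0, 0.993, 0.119, 0.0]
force: [0.8, -0.4, 0.5]
grip_width: 0.611
grip_force: 0.0
time_s: 2.65
eef_pos: [468.5, 14.6, 192.2]
ee_rot: [0.0, 0.993, 0.12, 0.0]
force: [0.6, -1.2, 0.4]
grip_width: 0.613
grip_force: 0.0
time_s: 3.15
eef_pos: [467.5, 12.7, 191.9]
ee_rot: [0.0, 0.911, 0.412, 0.0]
force: [0.6, 0.4, 0.5]
grip_width: 0.611
grip_force: 0.0
time_s: 3.78
eef_pos: [467.5, 12.6, 191.9]
ee_rot: [0.0, 0.749, 0.663, 0.0]
force: [-0.1, -0.2, -0.0]
grip_width: 0.61
grip_force: 0.0
t 3.77 pos [467.5  12.6 191.9] psi 83.04 F [-0.1 -0.2 -0. ] gw 0.61 gf 0.0 j6 -0.1
 now-frame shift [  3.2   1.6 175.9] turn [ 0.    -0.    -0.001]
```

```bash
python3 -m jog '[{"tx":3.2,"ty":1.6,"tz":40,"ax":0,"ay":0,"az":0,"jaw":-0.22},{"tx":0,"ty":0,"tz":40,"ax":0,"ay":0,"az":0,"jaw":-0.22},{"tx":0,"ty":0,"tz":40,"ax":0,"ay":0,"az":0,"jaw":-0.22},{"tx":0,"ty":0,"tz":0,"ax":0,"ay":0,"az":0,"jaw":-0.22}]'
python3 -m jog '[{"tx":0,"ty":0,"tz":15,"ax":0,"ay":0,"az":0,"jaw":-0.22},{"tx":0,"ty":0,"tz":15,"ax":0,"ay":0,"az":0,"jaw":-0.22},{"tx":0,"ty":0,"tz":15,"ax":0,"ay":0,"az":0,"jaw":-0.22},{"tx":0,"ty":0,"tz":13,"ax":0,"ay":0,"az":0,"jaw":-0.22},{"tx":0,"ty":0,"tz":0,"ax":0,"ay":0,"az":0,"jaw":-0.22}]'
python3 -c "
from h import *
go(469.5,15.6,14,83.1);print(sense()['joints'])"
```

```text
time_s: 4.28
eef_pos: [468.0, 15.9, 70.2]
ee_rot: [-0.002, 0.749, 0.662, -0.001]
force: [0.7, 0.6, 0.7]
grip_width: 0.611
grip_force: 0.0
time_s: 4.9
eef_pos: [469.0, 15.7, 13.1]
ee_rot: [-0.001, 0.748, 0.663, -0.001]
force: [-0.9, -0.4, 0.1]
grip_width: 0.612
grip_force: 0.0
t 4.9 pos [469.   15.7  13.1] psi 83.11 F [-0.9 -0.4  0.1] gw 0.612 gf 0.0 j6 -0.1
 now-frame shift [-0.   0.5 -0.9] turn [-0.002 -0.     0.   ]
[-2.17012602e-01  4.30169376e-01  1.86418615e+00  3.24138464e-06
  8.49042197e-01 -9.68130212e-02]
```

```bash
python3 -m jog '[{"tx":0,"ty":0,"tz":0,"ax":0,"ay":0,"az":0,"jaw":0.6},{"tx":0,"ty":0,"tz":0,"ax":0,"ay":0,"az":0,"jaw":0.6},{"tx":0,"ty":0,"tz":0,"ax":0,"ay":0,"az":0,"jaw":0.6},{"tx":0,"ty":0,"tz":0,"ax":0,"ay":0,"az":0,"jaw":0.6}]' 60
```

```text
time_s: 5.4
eef_pos: [466.4, 16.1, 15.4]
ee_rot: [-0.003, 0.748, 0.664, -0.003]
force: [-21.8, 1.4, 31.6]
grip_width: 0.202
grip_force: 15.7
```

```bash
python3 - <<'E'
from h import *
ims=[]
for n,(r,cc) in {"top":(190,220),"scene":(130,190)}.items():
    c=capture(n); np.savez(n+"1.npz",**c); ims.append(cv2.resize(c["color"][r:r+120,cc:cc+120],(400,400),interpolation=cv2.INTER_CUBIC))
cv2.imwrite("pics/g1.png",np.hstack(ims)[...,::-1])
s=sense(); print(s["grip_width"],s["grip_force"],s["force"],s["wrist_torque"])
E
```

```text
0.19996131467442316 15.707917688414454 [-22.68803046   0.32005551  33.64130428] [0.11317368 4.19561054 0.00536599]
```

View pics/g1.png

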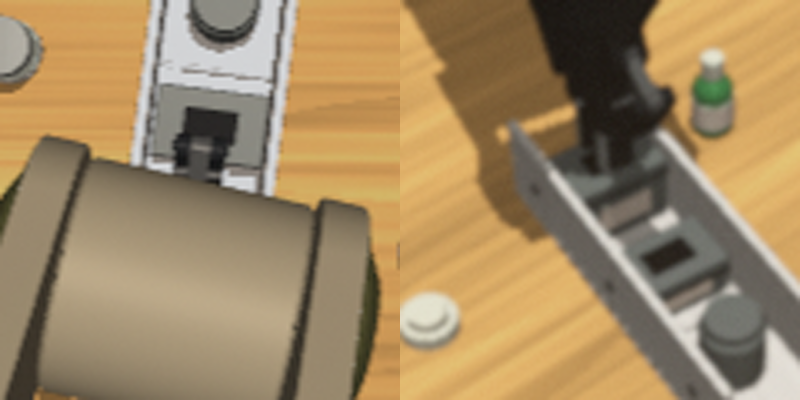

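```bash
python3 - <<'E'
from h import *
np.set_printoptions(precision=0,suppress=True,linewidth=200)
for n in("top","scene"):
    c=dict(np.load(n+"1.npz")); P=cloud(c); x,y,z=P[...,0],P[...,1],P[...,2]
    dark=c["color"].max(-1)<60
    for lo,hi in((20,45),(45,56),(56,70),(70,85),(85,100),(100,120)):
        m=(abs(x-480)<60)&(abs(y-14)<45)&(z>lo)&(z<hi)&dark
        if m.sum(): print(n,lo,hi,m.sum(),"x",x[m].min(),x[m].max(),"y",y[m].min(),y[m].max())
    m=(abs(x-470)<50)&(abs(y-14)<30)&(z>48)&(z<60)&~dark
    if m.sum()>5: print("top face",m.sum(),x[m].min(),x[m].max(),y[m].min(),y[m].max(),np.median(z[m]), cv2.minAreaRect(P[m][:,:2].astype(np.float32)))
c=dict(np.load("scene1.npz"));i=c["color"][120:205,195:295]; cv2.imwrite("pics/g2.png",cv2.resize(i,(700,595),interpolation=cv2.INTER_LANCZOS4)[...,::-1])
E
```

```text
top 20 45 46 x 522.5099336586054 539.2344633457926 y -9.8403482968314 23.355172001630223
scene 20 45 87 x 420.7159851425314 539.2060882030424 y -10.609872918244378 52.78846170246942
scene 45 56 68 x 432.7729483928407 491.90622763088857 y -8.544170522624825 49.81924888292548
scene 56 70 48 x 453.34795809025434 489.4745328702828 y 1.3369833415878816 29.16763744766962
scene 70 85 55 x 454.06174485054896 489.26813882495196 y 2.388818082464752 19.08618045308208
scene 85 100 33 x 449.61560478928425 498.9830435677852 y -1.5473617769210364 12.727155471425704
scene 100 120 134 x 425.2074951653635 515.6461572327573 y -3.9239061742190984 18.511077469688644
top face 305 447.25234151866596 519.996937036987 -15.93774899266782 43.919859931793326 54.14204330615655 ((479.7109069824219, 15.340496063232422), (84.70016479492188, 43.29718017578125), 58.989933013916016)
```

View pics/g2.png

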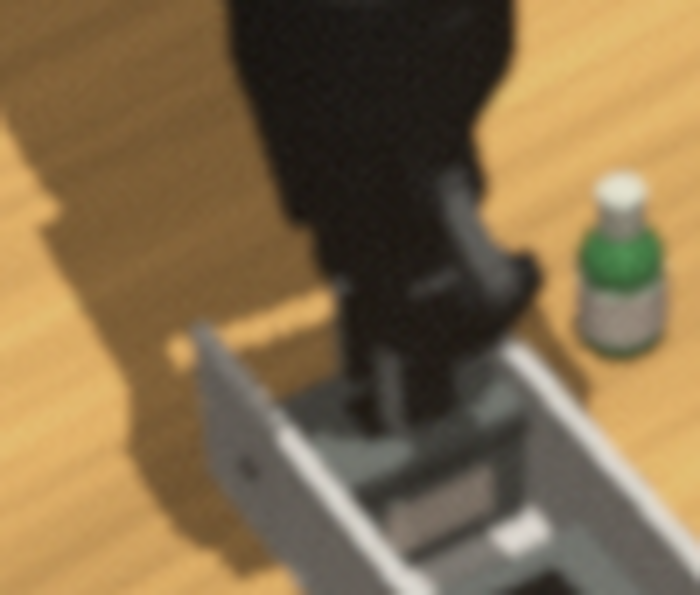

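```bash
python3 - <<'E'
from h import *
np.set_printoptions(precision=1,suppress=True,linewidth=200)
a=np.radians(-6.9); ex=np.array([np.cos(a),np.sin(a)]); ey=np.array([-np.sin(a),np.cos(a)])
for k in "01":
  for n in("top","scene"):
    c=dict(np.load(n+k+".npz")); P=cloud(c); Q=P[...,:2]-[538.9,4.2]; u=Q@ex; v=Q@ey; z=P[...,2]
    m=(abs(v)<28)&(u>-115)&(u<-15)
    H,_,_=np.histogram2d(u[m],z[m],bins=[np.arange(-115,-14,5),[-5,10,20,30,40,48,51,57,64,75,90,120]])
    print(n+k,"cols z bins -5,10,20,30,40,48,51,57,64,75,90,120")
    for i,r in enumerate(H.astype(int)):
        if r.sum(): print(-115+5*i,r)
E
```

```text
top0 cols z bins -5,10,20,30,40,48,51,57,64,75,90,120
-115 [80  0  0  0  0  0  0  0  0  0  0]
-110 [78  0  0  0  0  0  0  0  0  0  0]
-105 [78  0  0  0  0  0  0  0  0  0  0]
-100 [78  0  0  0  0  0  0  0  0  0  0]
-95 [6 0 0 0 0 3 9 0 0 0 0]
-90 [ 0  0  0  0  0  3 83  1  0  0  0]
-85 [ 0  0  0  0  0 11 79  0  0  0  0]
-80 [ 0  0  0  0  0  5 84  0  0  0  0]
-75 [ 0  0  0  0  0  2 85  0  0  0  0]
-70 [ 0  0  0  0  0  3 87  0  0  0  0]
-65 [ 0  0  0  0  0  5 81  0  0  0  0]
-60 [ 0  0  0  0  0  7 81  0  0  0  0]
-55 [13  4  6  2  8  9 68  0  0  0  0]
-50 [79  0  0  0  0  0  0  0  0  0  0]
-45 [78  0  0  0  0  0  0  0  0  0  0]
-40 [76  0  0  0  0  0  0  0  0  0  0]
-35 [78  0  0  0  0  0  0  0  0  0  0]
-30 [77  0  0  0  0  0  0  0  0  0  0]
-25 [76  0  0  0  0  0  0  0  0  0  0]
-20 [26  0  6 54  0  0  0  0  0  0  0]
scene0 cols z bins -5,10,20,30,40,48,51,57,64,75,90,120
-95 [ 0  0  0  0  0  0 17  0  0  0  0]
-90 [ 0  0  0  0  0  2 44  1  0  0  0]
-85 [ 0  0  0  0  0  0 44  2  0  0  0]
-80 [ 0  0  0  0  0  0 51  0  0  0  0]
-75 [ 0  0  0  0  0  1 42  2  0  0  0]
-70 [ 0  0  0  0  0  0
[... 534 characters left out ...]

-110 [ 0  0  0  0  0  0  0  0  0  0 11]
-105 [0 0 0 0 0 0 0 0 0 0 3]
-100 [0 0 0 0 0 0 0 0 0 0 3]
-95 [0 0 0 0 0 0 0 0 0 0 5]
-90 [ 0  0  0  0  0  0 19  4  6  5 18]
-85 [ 0  0  0  0  0  0 20  9 13 25 21]
-80 [ 0  0  0  0  0  0 28  1  0  0  1]
-75 [ 0  0  0  0  0  0 22  0  0  0  0]
-70 [ 0  0  0  0  0  0 27  4  0  1  0]
-65 [ 0  0  0  0  0  0 34  1  7 12  6]
-60 [ 1  1  0  0  0  1 43  9 11 11 18]
-55 [51 52 61 65 55 21 62  4 22 21 37]
-50 [28  1  3  5  6  4  6  0  1  0  2]
-45 [25  0  0  0  0  0  0  0  0  0  3]
-40 [ 0  0  0  0  0  0  0  0  0  0 11]
-35 [ 0  0  0  0  0  0  0  0  0  0 19]
-30 [ 0  0  0  0  0  0  0  0  0  0 11]
-25 [0 0 0 0 0 0 0 0 0 0 2]
-20 [ 0  0  1 37  0  0  0  0  0  0  0]
```

The cartridge hasn't moved, but the fingers collapsed to 17 mm with 33 N upwards, so that isn't a clean pad grasp. I'll reopen and close in small steps, checking as I go.

```bash
python3 -m jog '[{"tx":0,"ty":0,"tz":0,"ax":0,"ay":0,"az":0,"jaw":-0.22},{"tx":0,"ty":0,"tz":0,"ax":0,"ay":0,"az":0,"jaw":-0.22},{"tx":0,"ty":0,"tz":0,"ax":0,"ay":0,"az":0,"jaw":-0.22},{"tx":0,"ty":0,"tz":0,"ax":0,"ay":0,"az":0,"jaw":-0.22}]' 20
for i in 1; do
python3 -m jog '[{"tx":0,"ty":0,"tz":0,"ax":0,"ay":0,"az":0,"jaw":-0.12},{"tx":0,"ty":0,"tz":0,"ax":0,"ay":0,"az":0,"jaw":-0.12}]'
python3 -m jog '[{"tx":0,"ty":0,"tz":0,"ax":0,"ay":0,"az":0,"jaw":-0.02},{"tx":0,"ty":0,"tz":0,"ax":0,"ay":0,"az":0,"jaw":-0.02}]'
python3 -m jog '[{"tx":0,"ty":0,"tz":0,"ax":0,"ay":0,"az":0,"jaw":0.06},{"tx":0,"ty":0,"tz":0,"ax":0,"ay":0,"az":0,"jaw":0.06}]'
python3 -m jog '[{"tx":0,"ty":0,"tz":0,"ax":0,"ay":0,"az":0,"jaw":0.14},{"tx":0,"ty":0,"tz":0,"ax":0,"ay":0,"az":0,"jaw":0.14}]'
done
```

```text
time_s: 6.0
eef_pos: [469.5, 15.6, 13.8]
ee_rot: [0.0, 0.748, 0.663, 0.0]
force: [-0.3, 0.1, -0.2]
grip_width: 0.61
grip_force: 0.0
time_s: 6.25
eef_pos: [469.5, 15.6, 13.9]
ee_rot: [-0.0, 0.748, 0.663, 0.0]
force: [0.8, 0.1, 0.4]
grip_width: 0.561
grip_force: 0.0
time_s: 6.5
eef_pos: [469.5, 15.6, 13.9]
ee_rot: [-0.0, 0.748, 0.663, 0.0]
force: [-0.2, 0.3, -0.5]
grip_width: 0.506
grip_force: 0.0
time_s: 6.75
eef_pos: [469.5, 15.6, 13.9]
ee_rot: [-0.0, 0.748, 0.663, -0.0]
force: [-0.3, 0.9, 0.4]
grip_width: 0.47
grip_force: 0.0
time_s: 7.0
eef_pos: [469.5, 15.6, 13.9]
ee_rot: [0.0, 0.748, 0.663, 0.0]
force: [1.0, -0.3, 0.6]
grip_width: 0.429
grip_force: 0.0
```

```bash

python3 -m jog '[{"tx":0,"ty":0,"tz":0,"ax":0,"ay":0,"az":0,"jaw":0.2},{"tx":0,"ty":0,"tz":0,"ax":0,"ay":0,"az":0,"jaw":0.2}]'
python3 -m jog '[{"tx":0,"ty":0,"tz":0,"ax":0,"ay":0,"az":0,"jaw":0.28},{"tx":0,"ty":0,"tz":0,"ax":0,"ay":0,"az":0,"jaw":0.28}]'
python3 - <<'E'
from h import *
ims=[]
for n,(r,cc) in {"top":(190,220),"scene":(110,190)}.items():
    c=capture(n); np.savez(n+"2.npz",**c); ims.append(cv2.resize(c["color"][r:r+100,cc:cc+100],(400,400),interpolation=cv2.INTER_CUBIC))
im=np.hstack(ims).astype(float); cv2.imwrite("pics/g3.png",np.clip(255*(im/255)**.5,0,255).astype(np.uint8)[...,::-1])
E
```

```text
time_s: 7.25
eef_pos: [469.5, 15.6, 13.9]
ee_rot: [-0.0, 0.748, 0.663, -0.0]
force: [0.1, 0.7, -0.2]
grip_width: 0.404
grip_force: 0.0
time_s: 7.5
eef_pos: [469.6, 15.5, 14.1]
ee_rot: [0.0, 0.748, 0.663, 0.0]
force: [-1.5, -0.1, 4.3]
grip_width: 0.362
grip_force: 2.1
```

View pics/g3.png

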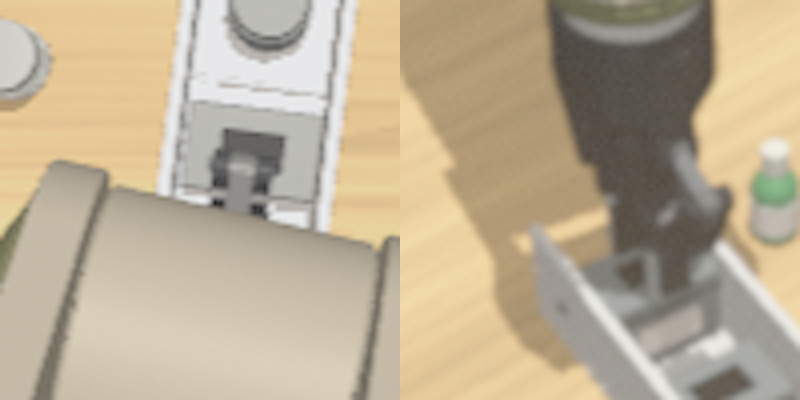

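The finger seems to end on the cartridge's top instead of beside it. I'll rise and check the real fingertip height against the reported TCP.

```bash

python3 -m jog '[{"tx":0,"ty":0,"tz":0,"ax":0,"ay":0,"az":0,"jaw":-0.22},{"tx":0,"ty":0,"tz":-40,"ax":0,"ay":0,"az":0,"jaw":-0.22},{"tx":0,"ty":0,"tz":-50,"ax":0,"ay":0,"az":0,"jaw":-0.22},{"tx":0,"ty":0,"tz":-46,"ax":0,"ay":0,"az":0,"jaw":-0.22},{"tx":0,"ty":0,"tz":0,"ax":0,"ay":0,"az":0,"jaw":-0.22}]'
python3 - <<'E'
from h import *
c=capture("scene"); np.savez("scene3.npz",**c); P=cloud(c); print(sense()["eef_pos"],sense()["ee_rot"])
# expected pixels of TCP and 60 above
M=c["camera_from_world"]
e=sense()["eef_pos"]
def px(p):
    q=M@np.r_[p,1]; return np.array([c["cx"]+c["fx"]*q[0]/-q[2],c["cy"]-c["fy"]*q[1]/-q[2]])
print("tcp px",px(e),"body px",px(e+[0,0,73]))
x,y,z=P[...,0],P[...,1],P[...,2]
for lo in range(60,280,10):
    m=(abs(x-e[0])<75)&(abs(y-e[1])<60)&(z>lo)&(z<lo+10)&(c["color"].max(-1)<110)
    if m.sum()>3: print(lo,m.sum(),"x",x[m].min().round(),x[m].max().round(),"y",y[m].min().round(),y[m].max().round())
u,v=px(e+[0,0,40]).astype(int); i=c["color"][v-60:v+60,u-70:u+70].copy()
im=cv2.resize(i,(700,600),interpolation=cv2.INTER_CUBIC).astype(float)
im=np.clip(255*(im/255)**.5,0,255).astype(np.uint8)
for p in(e,e+[0,0,73]):
    q=(px(p)-[u-70,v-60])*5; cv2.circle(im,tuple(int(t) for t in q),6,(255,0,0),2)
cv2.imwrite("pics/g4.png",im[...,::-1])
E
```

```text
time_s: 8.22
eef_pos: [471.0, 15.3, 152.6]
ee_rot: [0.002, 0.748, 0.663, 0.002]
force: [-0.3, 0.7, -0.9]
grip_width: 0.607
grip_force: 0.0
[469.84332136  15.52452373 150.49184073] [8.18449405e-04 7.48228049e-01 6.63440838e-01 6.09006966e-04]
tcp px [250.18017727 141.40668399] body px [248.02206168 110.53831319]
60 8 x 424.0 457.0 y -24.0 50.0
190 12 x 442.0 503.0 y 4.0 25.0
200 81 x 440.0 510.0 y -1.0 28.0
210 93 x 441.0 511.0 y -1.0 27.0
220 87 x 439.0 510.0 y -1.0 23.0
230 57 x 435.0 509.0 y -3.0 22.0
240 122 x 414.0 528.0 y -6.0 20.0
250 126 x 409.0 531.0 y -5.0 18.0
260 188 x 404.0 533.0 y -7.0 18.0
270 196 x 404.0 535.0 y -7.0 18.0
```

View pics/g4.png

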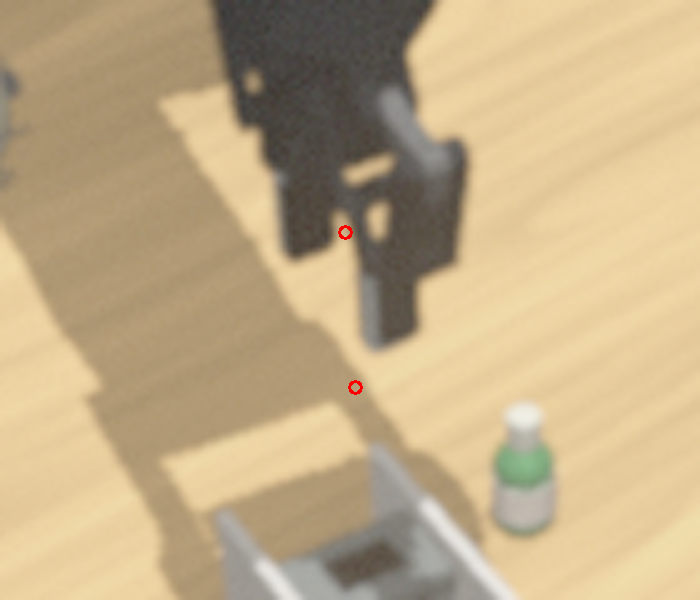

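The picture explains it: the real fingertips (midpoint ~(345,295)) hang about 37–40 mm above the reported TCP point (355,387), with no offset sideways. I'll correct by going about 37 mm lower than reported.

```bash

python3 -m jog '[{"tx":0,"ty":0,"tz":40,"ax":0,"ay":0,"az":0,"jaw":-0.22},{"tx":0,"ty":0,"tz":40,"ax":0,"ay":0,"az":0,"jaw":-0.22},{"tx":0,"ty":0,"tz":40,"ax":0,"ay":0,"az":0,"jaw":-0.22},{"tx":0,"ty":0,"tz":16,"ax":0,"ay":0,"az":0,"jaw":-0.22},{"tx":0,"ty":0,"tz":0,"ax":0,"ay":0,"az":0,"jaw":-0.22}]' 60
python3 -m jog '[{"tx":0,"ty":0,"tz":8,"ax":0,"ay":0,"az":0,"jaw":-0.22},{"tx":0,"ty":0,"tz":9,"ax":0,"ay":0,"az":0,"jaw":-0.22}]'
python3 -m jog '[{"tx":0,"ty":0,"tz":10,"ax":0,"ay":0,"az":0,"jaw":-0.22},{"tx":0,"ty":0,"tz":10,"ax":0,"ay":0,"az":0,"jaw":-0.22},{"tx":0,"ty":0,"tz":0,"ax":0,"ay":0,"az":0,"jaw":-0.22}]'
python3 -c "
from h import *
go(469.5,15.6,-23,83.1)"
```

```text
time_s: 8.9
eef_pos: [467.8, 15.9, 11.9]
ee_rot: [-0.002, 0.748, 0.663, -0.001]
force: [0.6, -0.5, -0.4]
grip_width: 0.609
grip_force: 0.0
time_s: 9.15
eef_pos: [469.7, 15.5, -3.2]
ee_rot: [0.0, 0.748, 0.663, 0.0]
force: [-0.3, -0.0, -0.6]
grip_width: 0.609
grip_force: 0.0
time_s: 9.52
eef_pos: [469.0, 15.7, -23.8]
ee_rot: [-0.001, 0.748, 0.663, -0.0]
force: [-0.3, 0.6, -0.4]
grip_width: 0.608
grip_force: 0.0
t 9.53 pos [469.   15.7 -23.8] psi 83.12 F [-0.3  0.6 -0.4] gw 0.608 gf 0.0 j6 -0.1
 now-frame shift [-0.   0.5 -0.8] turn [-0.001 -0.     0.   ]
```

```bash
python3 -m jog '[{"tx":0,"ty":0,"tz":0,"ax":0,"ay":0,"az":0,"jaw":0.3},{"tx":0,"ty":0,"tz":0,"ax":0,"ay":0,"az":0,"jaw":0.3},{"tx":0,"ty":0,"tz":0,"ax":0,"ay":0,"az":0,"jaw":0.3},{"tx":0,"ty":0,"tz":0,"ax":0,"ay":0,"az":0,"jaw":0.3}]' 60
```

```text
time_s: 10.02
eef_pos: [469.6, 15.6, -22.9]
ee_rot: [0.0, 0.748, 0.663, 0.0]
force: [0.2, 0.5, 0.5]
grip_width: 0.462
grip_force: 60.9
```

```bash
python3 -m jog '[{"tx":0,"ty":0,"tz":-10,"ax":0,"ay":0,"az":0,"jaw":0.3},{"tx":0,"ty":0,"tz":-25,"ax":0,"ay":0,"az":0,"jaw":0.3},{"tx":0,"ty":0,"tz":-35,"ax":0,"ay":0,"az":0,"jaw":0.3},{"tx":0,"ty":0,"tz":-30,"ax":0,"ay":0,"az":0,"jaw":0.3},{"tx":0,"ty":0,"tz":0,"ax":0,"ay":0,"az":0,"jaw":0.3}]'
python3 -c "
from h import *
go(519,-248.3,77,83.1)"
```

```text
time_s: 10.65
eef_pos: [470.6, 15.4, 78.9]
ee_rot: [0.002, 0.748, 0.663, 0.001]
force: [-1.5, -0.2, -2.7]
grip_width: 0.463
grip_force: 60.9
t 10.65 pos [470.6  15.4  78.9] psi 83.13 F [-1.5 -0.2 -2.7] gw 0.463 gf 60.9 j6 -0.1
 now-frame shift [-256.    79.6    2.4] turn [0.004 0.    0.001]
```

```bash
python3 -m jog '[{"tx":-40,"ty":12.4,"tz":0,"ax":0,"ay":0,"az":0,"jaw":0.3},{"tx":-54,"ty":16.8,"tz":0,"ax":0,"ay":0,"az":0,"jaw":0.3},{"tx":-54,"ty":16.8,"tz":0,"ax":0,"ay":0,"az":0,"jaw":0.3},{"tx":-54,"ty":16.8,"tz":0,"ax":0,"ay":0,"az":0,"jaw":0.3},{"tx":-54,"ty":16.8,"tz":0,"ax":0,"ay":0,"az":0,"jaw":0.3}]'
python3 -m jog '[{"tx":0,"ty":0,"tz":0,"ax":0,"ay":0,"az":0,"jaw":0.3},{"tx":0,"ty":0,"tz":30,"ax":0,"ay":0,"az":0,"jaw":0.3},{"tx":0,"ty":0,"tz":35,"ax":0,"ay":0,"az":0,"jaw":0.3},{"tx":0,"ty":0,"tz":20,"ax":0,"ay":0,"az":0,"jaw":0.3},{"tx":0,"ty":0,"tz":0,"ax":0,"ay":0,"az":0,"jaw":0.3}]'
python3 -c "
from h import *
go(519,-248.3,-25,83.1)"
```

```text
time_s: 11.28
eef_pos: [517.3, -249.6, 75.5]
ee_rot: [-0.001, 0.748, 0.663, -0.0]
force: [0.4, 0.4, -1.8]
grip_width: 0.463
grip_force: 60.9
time_s: 11.9
eef_pos: [516.5, -246.4, -10.2]
ee_rot: [-0.002, 0.748, 0.664, -0.0]
force: [0.1, -0.7, -1.3]
grip_width: 0.46
grip_force: 61.1
t 11.9 pos [ 516.5 -246.4  -10.2] psi 83.16 F [ 0.1 -0.7 -1.3] gw 0.46 gf 61.1 j6 -0.53
 now-frame shift [-1.6  2.8 14.8] turn [-0.004 -0.003  0.001]
```

```bash
python3 -m jog '[{"tx":0,"ty":0,"tz":6,"ax":0,"ay":0,"az":0,"jaw":0.3},{"tx":0,"ty":0,"tz":4,"ax":0,"ay":0,"az":0,"jaw":0.3},{"tx":0,"ty":0,"tz":0,"ax":0,"ay":0,"az":0,"jaw":0.3},{"tx":0,"ty":0,"tz":0,"ax":0,"ay":0,"az":0,"jaw":0.3}]'
python3 -m jog '[{"tx":0,"ty":0,"tz":1,"ax":0,"ay":0,"az":0,"jaw":0.3},{"tx":0,"ty":0,"tz":1,"ax":0,"ay":0,"az":0,"jaw":0.3},{"tx":0,"ty":0,"tz":0,"ax":0,"ay":0,"az":0,"jaw":0.3}]'
python3 -m jog '[{"tx":0,"ty":0,"tz":1,"ax":0,"ay":0,"az":0,"jaw":0.3},{"tx":0,"ty":0,"tz":0,"ax":0,"ay":0,"az":0,"jaw":0.3}]'
```

```text
time_s: 12.4
eef_pos: [518.0, -248.2, -17.8]
ee_rot: [0.0, 0.748, 0.663, 0.0]
force: [-0.2, 0.3, -2.3]
grip_width: 0.463
grip_force: 61.1
time_s: 12.78
eef_pos: [517.8, -248.1, -20.2]
ee_rot: [-0.0, 0.748, 0.663, -0.0]
force: [0.4, -0.2, -2.4]
grip_width: 0.463
grip_force: 61.1
time_s: 13.02
eef_pos: [517.8, -248.1, -21.2]
ee_rot: [-0.0, 0.748, 0.663, -0.0]
force: [-1.4, 0.6, -1.8]
grip_width: 0.457
grip_force: 61.1
```

```bash
python3 -m jog '[{"tx":0,"ty":0,"tz":1,"ax":0,"ay":0,"az":0,"jaw":0.3},{"tx":0,"ty":0,"tz":1,"ax":0,"ay":0,"az":0,"jaw":0.3},{"tx":0,"ty":0,"tz":0,"ax":0,"ay":0,"az":0,"jaw":0.3}]'
python3 -m jog '[{"tx":0,"ty":0,"tz":1,"ax":0,"ay":0,"az":0,"jaw":0.3},{"tx":0,"ty":0,"tz":0,"ax":0,"ay":0,"az":0,"jaw":0.3}]'
python3 -m jog '[{"tx":0,"ty":0,"tz":1,"ax":0,"ay":0,"az":0,"jaw":0.3},{"tx":0,"ty":0,"tz":0,"ax":0,"ay":0,"az":0,"jaw":0.3}]'
```

```text
time_s: 13.4
eef_pos: [517.8, -248.1, -23.2]
ee_rot: [-0.0, 0.748, 0.663, -0.0]
force: [-0.6, 0.3, -2.3]
grip_width: 0.466
grip_force: 61.1
time_s: 13.65
eef_pos: [517.8, -248.1, -24.2]
ee_rot: [-0.0, 0.748, 0.663, -0.0]
force: [0.2, -0.5, -2.5]
grip_width: 0.461
grip_force: 61.1
time_s: 13.9
eef_pos: [517.9, -248.2, -24.9]
ee_rot: [0.0, 0.748, 0.663, 0.0]
force: [-0.1, 0.6, 0.0]
grip_width: 0.46
grip_force: 61.3
```

```bash
python3 -m jog '[{"tx":0,"ty":0,"tz":0,"ax":0,"ay":0,"az":0,"jaw":0},{"tx":0,"ty":0,"tz":0,"ax":0,"ay":0,"az":0,"jaw":-0.3},{"tx":0,"ty":0,"tz":0,"ax":0,"ay":0,"az":0,"jaw":-0.3},{"tx":0,"ty":0,"tz":-30,"ax":0,"ay":0,"az":0,"jaw":-0.3},{"tx":0,"ty":0,"tz":-40,"ax":0,"ay":0,"az":0,"jaw":-0.3}]'
python3 -m jog '[{"tx":0,"ty":0,"tz":-20,"ax":0,"ay":0,"az":-0.157,"jaw":-1},{"tx":0,"ty":0,"tz":0,"ax":0,"ay":0,"az":-0.157,"jaw":-1},{"tx":0,"ty":0,"tz":0,"ax":0,"ay":0,"az":-0.157,"jaw":-1},{"tx":0,"ty":0,"tz":0,"ax":0,"ay":0,"az":-0.157,"jaw":-1},{"tx":0,"ty":0,"tz":0,"ax":0,"ay":0,"az":-0.157,"jaw":-1}]'
python3 -m jog '[{"tx":0,"ty":0,"tz":0,"ax":0,"ay":0,"az":-0.157,"jaw":-1},{"tx":0,"ty":0,"tz":0,"ax":0,"ay":0,"az":-0.157,"jaw":-1},{"tx":0,"ty":0,"tz":0,"ax":0,"ay":0,"az":-0.157,"jaw":-1},{"tx":0,"ty":0,"tz":0,"ax":0,"ay":0,"az":-0.157,"jaw":-1},{"tx":0,"ty":0,"tz":0,"ax":0,"ay":0,"az":-0.157,"jaw":-1}]'
python3 - <<'E'
from h import *
for n in("top","scene"):
    c=capture(n); P=cloud(c); x,y,z=P[...,0],P[...,1],P[...,2]
    m=(abs(x-518)<45)&(abs(y+248)<45)&(z>47)&(z<57)
    if m.sum()>10: print(n,m.sum(),cv2.minAreaRect(P[m][:,:2].astype(np.float32)),x[m].min(),x[m].max(),y[m].min(),y[m].max(),np.median(z[m]))
go(517.9,-248.2,-25,173.1)
E
```

```text
time_s: 14.52
eef_pos: [517.3, -247.8, 45.1]
ee_rot: [-0.001, 0.748, 0.663, -0.0]
force: [-0.5, 0.0, 0.7]
grip_width: 0.652
grip_force: 0.0
time_s: 15.15
eef_pos: [517.8, -248.1, 64.9]
ee_rot: [0.0, 0.435, 0.9, 0.0]
force: [0.6, 0.7, 0.3]
grip_width: 0.999
grip_force: 0.0
time_s: 15.78
eef_pos: [517.9, -248.1, 64.9]
ee_rot: [0.0, 0.058, 0.998, -0.0]
force: [-0.9, -0.3, -0.3]
grip_width: 1.004
grip_force: 0.0
top 152 ((505.2211608886719, -243.63223266601562), (51.92327880859375, 14.607556343078613), 88.24034118652344) 497.5139324720958 513.2751179850646 -269.7558612337837 -217.79554086911483 50.70548564972779
scene 704 ((518.4513549804688, -250.25563049316406), (61.93290328979492, 42.38961410522461), 84.08934783935547) 495.07040817971654 541.9530578998489 -282.56540312979774 -218.00393319911765 52.11234840612292
t 15.88 pos [ 517.8 -248.1   64.9] psi 173.14 F [-0.3 -0.4  0.1] gw 1.001 gf 0.0 j6 -2.1
 now-frame shift [-0.1 -0.1 89.9] turn [0.    0.    0.001]
```

```bash
python3 -m jog '[{"tx":0.4,"ty":2,"tz":20,"ax":0,"ay":0,"az":0,"jaw":-1},{"tx":0,"ty":0,"tz":30,"ax":0,"ay":0,"az":0,"jaw":-1},{"tx":0,"ty":0,"tz":20,"ax":0,"ay":0,"az":0,"jaw":-1},{"tx":0,"ty":0,"tz":15,"ax":0,"ay":0,"az":0,"jaw":-1},{"tx":0,"ty":0,"tz":0,"ax":0,"ay":0,"az":0,"jaw":-1}]' 70
python3 -m jog '[{"tx":0,"ty":0,"tz":0,"ax":0,"ay":0,"az":0,"jaw":-0.3},{"tx":0,"ty":0,"tz":0,"ax":0,"ay":0,"az":0,"jaw":-0.1},{"tx":0,"ty":0,"tz":0,"ax":0,"ay":0,"az":0,"jaw":-0.1},{"tx":0,"ty":0,"tz":0,"ax":0,"ay":0,"az":0,"jaw":-0.1}]'
```

```text
time_s: 16.5
eef_pos: [517.3, -245.8, -20.8]
ee_rot: [-0.001, 0.061, 0.998, 0.0]
force: [0.4, 0.5, -0.1]
grip_width: 0.996
grip_force: 0.0
time_s: 17.0
eef_pos: [518.5, -246.7, -18.7]
ee_rot: [0.001, 0.061, 0.998, -0.001]
force: [-1.1, -0.1, 6.3]
grip_width: 0.716
grip_force: 77.9
```

```bash
python3 -m jog '[{"tx":0,"ty":0,"tz":-10,"ax":0,"ay":0,"az":0,"jaw":-0.1},{"tx":0,"ty":0,"tz":-25,"ax":0,"ay":0,"az":0,"jaw":-0.1},{"tx":0,"ty":0,"tz":-40,"ax":0,"ay":0,"az":0,"jaw":-0.1},{"tx":0,"ty":0,"tz":-35,"ax":0,"ay":0,"az":0.052,"jaw":-0.1},{"tx":0,"ty":0,"tz":0,"ax":0,"ay":0,"az":0.053,"jaw":-0.1}]'
python3 -c "
from h import *
go(547.8,244.8,92,167.1)"
```

```text
time_s: 17.62
eef_pos: [518.8, -246.8, 93.3]
ee_rot: [0.002, 0.114, 0.994, -0.001]
force: [-1.1, 0.6, -3.6]
grip_width: 0.712
grip_force: 77.0
t 17.62 pos [ 518.8 -246.8   93.3] psi 166.96 F [-1.1  0.6 -3.6] gw 0.712 gf 77.0 j6 -1.99
 now-frame shift [ 8.270e+01  4.855e+02 -2.000e-01] turn [-0.002  0.005 -0.002]
```

```bash
python3 -m jog '[{"tx":6,"ty":35,"tz":0,"ax":0,"ay":0,"az":0,"jaw":-0.1},{"tx":9,"ty":53,"tz":0,"ax":0,"ay":0,"az":0,"jaw":-0.1},{"tx":9,"ty":53,"tz":0,"ax":0,"ay":0,"az":0,"jaw":-0.1},{"tx":9,"ty":53,"tz":0,"ax":0,"ay":0,"az":0,"jaw":-0.1},{"tx":9,"ty":53,"tz":0,"ax":0,"ay":0,"az":0,"jaw":-0.1}]'
python3 -m jog '[{"tx":9,"ty":53,"tz":0,"ax":0,"ay":0,"az":0,"jaw":-0.1},{"tx":9,"ty":53,"tz":0,"ax":0,"ay":0,"az":0,"jaw":-0.1},{"tx":9,"ty":53,"tz":0,"ax":0,"ay":0,"az":0,"jaw":-0.1},{"tx":9,"ty":50,"tz":0,"ax":0,"ay":0,"az":0,"jaw":-0.1},{"tx":4.7,"ty":29.5,"tz":0,"ax":0,"ay":0,"az":0,"jaw":-0.1}]'
python3 -m jog '[{"tx":0,"ty":0,"tz":0,"ax":0,"ay":0,"az":0,"jaw":-0.1},{"tx":0,"ty":0,"tz":0,"ax":0,"ay":0,"az":0,"jaw":-0.1}]'
python3 - <<'E'
from h import *
go(547.8,244.8,45,167.1)
c=capture("top"); np.savez("top4.npz",**c); s=capture("scene"); np.savez("scene4.npz",**s)
P=cloud(s); x,y,z=P[...,0],P[...,1],P[...,2]
m=(abs(x-548)<50)&(abs(y-245)<50)&(z>108)&(z<125)
for lo in range(84,180,6):
    m=(abs(x-548)<60)&(abs(y-245)<60)&(z>lo)&(z<lo+6)
    if m.sum()>8: print(lo,m.sum(),np.round([x[m].min(),x[m].max(),y[m].min(),y[m].max()]))
v,u=(130,355)
i=s["color"][60:210,280:430]; j=c["color"][150:270,90:240]
im=np.hstack([cv2.resize(i,(400,400)),cv2.resize(j,(400,400))]).astype(float); cv2.imwrite("pics/g5.png",(255*(im/255)**.6).astype(np.uint8)[...,::-1])
E
```

```text
time_s: 18.25
eef_pos: [531.8, 5.8, 90.4]
ee_rot: [0.0, 0.113, 0.994, 0.0]
force: [0.8, -0.8, -2.9]
grip_width: 0.715
grip_force: 76.8
time_s: 18.88
eef_pos: [545.1, 248.0, 90.2]
ee_rot: [-0.0, 0.112, 0.994, 0.0]
force: [0.3, -1.0, -2.3]
grip_width: 0.717
grip_force: 76.9
time_s: 19.12
eef_pos: [545.6, 245.0, 90.0]
ee_rot: [-0.0, 0.113, 0.994, -0.0]
force: [-0.2, -0.0, -2.0]
grip_width: 0.713
grip_force: 76.9
t 19.12 pos [545.6 245.   90. ] psi 167.05 F [-0.2 -0.  -2. ] gw 0.713 gf 76.9 j6 -1.12
 now-frame shift [-2.2  0.3 45. ] turn [-0.    -0.    -0.001]
102 12 [591. 604. 220. 226.]
108 67 [526. 608. 211. 265.]
114 89 [522. 605. 207. 268.]
120 78 [520. 572. 208. 265.]
126 69 [540. 571. 208. 269.]
132 75 [539. 572. 206. 268.]
138 81 [532. 570. 201. 268.]
144 88 [528. 570. 199. 282.]
150 97 [530. 571. 198. 286.]
156 378 [526. 572. 199. 285.]
162 103 [529. 569. 198. 286.]
168 55 [538. 564. 198. 283.]
174 44 [541. 567. 196. 294.]
```

View pics/g5.png

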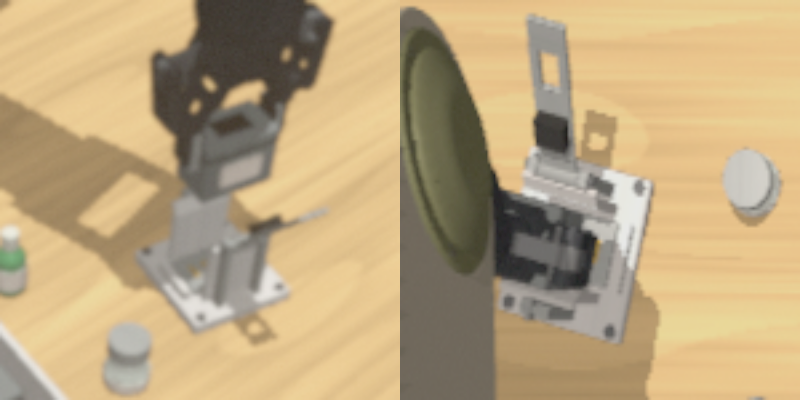

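The view shows the cartridge held level above the pocket. Next I'll measure its exact offset in the grasp.

```bash
python3 - <<'E'
from h import *
a=np.radians(-12.9); ex=np.array([np.cos(a),np.sin(a)]); ey=np.array([-np.sin(a),np.cos(a)])
s=dict(np.load("scene4.npz")); P=cloud(s); x,y,z=P[...,0],P[...,1],P[...,2]
m=(abs(x-548)<45)&(abs(y-245)<60)&(z>154)&(z<166); mx=s["color"].max(-1)
Q=(P[...,:2]-[547.8,244.8]); u=Q@ex; v=Q@ey
for th in (0,45,60,75):
    k=m&(mx>th); print(th,k.sum(),np.percentile(u[k],[0,2,50,98,100]).round(1),np.percentile(v[k],[0,2,50,98,100]).round(1),np.median(z[k]).round(1))
k=m&(mx>60); print(cv2.minAreaRect(P[k][:,:2].astype(np.float32)))
# front face (+x side): plane from points z 115..150
k=(abs(v)<25)&(abs(u)<35)&(z>118)&(z<148)&(mx>40); print("face u",k.sum(),np.percentile(u[k],[5,25,50,75,95]).round(1))
print(np.c_[np.unique(np.round(v[k]/10))[:,None],[np.median(u[k&(np.round(v/10)==b)]) for b in np.unique(np.round(v[k]/10))]])
d=dict(np.load("scene0.npz")); P=cloud(d); Q=(P[...,:2]-[547.8,244.8]); u=Q@ex; v=Q@ey; z=P[...,2]
for nm,q in(("scene",d),("top",dict(np.load("top0.npz")))):
    P=cloud(q); Q=(P[...,:2]-[547.8,244.8]); u=Q@ex; v=Q@ey; z=P[...,2]
    k=(abs(v)<23)&(abs(u)<45)&(z>25)&(z<60); print(nm,"cheek faces u hist",[(int(b),int(n)) for b,n in zip(np.arange(-45,45,3),np.histogram(u[k],np.arange(-45,46,3))[0]) if n])
    k=(abs(v)<23)&(abs(u)<45)&(z>64)&(z<73); print(" cheek tops",[(int(b),int(n)) for b,n in zip(np.arange(-45,45,3),np.histogram(u[k],np.arange(-45,46,3))[0]) if n])
E
```

```text
0 498 [-23.3 -20.2   4.1  18.2  19.2] [-47.3 -46.1  -0.6  34.3  43. ] 160.4
45 380 [-23.3 -20.5   7.3  18.5  19.2] [-47.3 -45.1   1.8  35.2  43. ] 160.2
60 260 [-23.3 -20.6   9.1  18.2  19.2] [-47.3 -39.4   6.3  38.3  43. ] 160.4
75 61 [-23.3 -22.9   6.   18.2  19. ] [-47.3 -46.4  23.1  41.7  43. ] 160.3
((547.825927734375, 242.85797119140625), (88.425048828125, 42.497982025146484), 84.41426849365234)
face u 234 [14.9 16.1 16.8 17.4 18.4]
[[-2.         16.53350952]
 [-1.         16.86662428]
 [ 0.         16.90701912]
 [ 1.         16.78772743]
 [ 2.         16.82602324]]
scene cheek faces u hist [(-33, 2), (-30, 16), (-27, 165), (-24, 24), (18, 1), (21, 4), (24, 65), (27, 57), (30, 15), (33, 35), (36, 49), (39, 8)]
 cheek tops [(-45, 5), (-42, 9), (-39, 8), (-36, 8), (-33, 34), (-30, 32), (-27, 14), (-24, 1), (27, 3), (30, 3), (33, 3), (36, 23), (39, 3)]
top cheek faces u hist [(-42, 6), (-39, 11), (-36, 7), (-27, 1), (-24, 30), (21, 3), (30, 2), (33, 9), (36, 8), (39, 4)]
 cheek tops [(-45, 1), (-42, 16), (-39, 16), (-36, 9), (-33, 41), (-30, 47), (-27, 27), (24, 33), (27, 43), (30, 15), (36, 1), (39, 1)]
```

```bash
python3 -m jog '[{"tx":-1.9,"ty":0.3,"tz":15,"ax":0,"ay":0,"az":0,"jaw":-0.1},{"tx":0,"ty":0,"tz":16,"ax":0,"ay":0,"az":0,"jaw":-0.1},{"tx":0,"ty":0,"tz":0,"ax":0,"ay":0,"az":0,"jaw":-0.1}]'
python3 -m jog '[{"tx":0,"ty":0,"tz":5,"ax":0,"ay":0,"az":0,"jaw":-0.1},{"tx":0,"ty":0,"tz":5,"ax":0,"ay":0,"az":0,"jaw":-0.1},{"tx":0,"ty":0,"tz":0,"ax":0,"ay":0,"az":0,"jaw":-0.1}]'
python3 -m jog '[{"tx":0,"ty":0,"tz":4,"ax":0,"ay":0,"az":0,"jaw":-0.1},{"tx":0,"ty":0,"tz":4,"ax":0,"ay":0,"az":0,"jaw":-0.1},{"tx":0,"ty":0,"tz":0,"ax":0,"ay":0,"az":0,"jaw":-0.1}]'
python3 -m jog '[{"tx":0,"ty":0,"tz":4,"ax":0,"ay":0,"az":0,"jaw":-0.1},{"tx":0,"ty":0,"tz":4,"ax":0,"ay":0,"az":0,"jaw":-0.1},{"tx":0,"ty":0,"tz":0,"ax":0,"ay":0,"az":0,"jaw":-0.1}]'
```

```text
time_s: 19.6
eef_pos: [546.6, 245.0, 56.8]
ee_rot: [-0.002, 0.113, 0.994, -0.001]
force: [0.3, -1.2, -1.9]
grip_width: 0.711
grip_force: 76.9
time_s: 19.98
eef_pos: [547.5, 245.5, 48.6]
ee_rot: [-0.0, 0.113, 0.994, -0.0]
force: [0.8, 1.0, -2.2]
grip_width: 0.705
grip_force: 76.9
time_s: 20.35
eef_pos: [547.5, 245.4, 40.5]
ee_rot: [-0.0, 0.113, 0.994, -0.0]
force: [-0.5, 0.8, -2.4]
grip_width: 0.711
grip_force: 76.9
time_s: 20.72
eef_pos: [547.5, 245.4, 32.5]
ee_rot: [-0.0, 0.113, 0.994, -0.0]
force: [-0.8, 0.4, -2.7]
grip_width: 0.718
grip_force: 76.9
```

```bash
python3 -m jog '[{"tx":0,"ty":0,"tz":6,"ax":0,"ay":0,"az":0,"jaw":-0.1},{"tx":0,"ty":0,"tz":6,"ax":0,"ay":0,"az":0,"jaw":-0.1},{"tx":0,"ty":0,"tz":0,"ax":0,"ay":0,"az":0,"jaw":-0.1}]'
python3 -m jog '[{"tx":0,"ty":0,"tz":6,"ax":0,"ay":0,"az":0,"jaw":-0.1},{"tx":0,"ty":0,"tz":6,"ax":0,"ay":0,"az":0,"jaw":-0.1},{"tx":0,"ty":0,"tz":0,"ax":0,"ay":0,"az":0,"jaw":-0.1}]'
python3 -m jog '[{"tx":0,"ty":0,"tz":3,"ax":0,"ay":0,"az":0,"jaw":-0.1},{"tx":0,"ty":0,"tz":3,"ax":0,"ay":0,"az":0,"jaw":-0.1},{"tx":0,"ty":0,"tz":0,"ax":0,"ay":0,"az":0,"jaw":-0.1}]'
```

```text
time_s: 21.1
eef_pos: [547.3, 245.4, 20.2]
ee_rot: [-0.001, 0.113, 0.994, -0.0]
force: [-0.8, -0.7, -2.8]
grip_width: 0.711
grip_force: 76.9
time_s: 21.48
eef_pos: [547.3, 245.4, 8.3]
ee_rot: [-0.001, 0.113, 0.994, -0.0]
force: [-0.2, -0.0, -2.7]
grip_width: 0.712
grip_force: 76.9
time_s: 21.85
eef_pos: [547.6, 245.5, 2.7]
ee_rot: [-0.0, 0.113, 0.994, -0.0]
force: [-0.5, -0.5, -2.4]
grip_width: 0.713
grip_force: 76.9
```

```bash
python3 -m jog '[{"tx":0,"ty":0,"tz":2,"ax":0,"ay":0,"az":0,"jaw":-0.1},{"tx":0,"ty":0,"tz":2,"ax":0,"ay":0,"az":0,"jaw":-0.1},{"tx":0,"ty":0,"tz":0,"ax":0,"ay":0,"az":0,"jaw":-0.1}]'
python3 -m jog '[{"tx":0,"ty":0,"tz":2,"ax":0,"ay":0,"az":0,"jaw":-0.1},{"tx":0,"ty":0,"tz":0,"ax":0,"ay":0,"az":0,"jaw":-0.1}]'
python3 -m jog '[{"tx":0,"ty":0,"tz":2,"ax":0,"ay":0,"az":0,"jaw":-0.1},{"tx":0,"ty":0,"tz":0,"ax":0,"ay":0,"az":0,"jaw":-0.1}]'
```

```text
time_s: 22.22
eef_pos: [547.6, 245.5, -1.3]
ee_rot: [-0.0, 0.113, 0.994, -0.0]
force: [-0.5, -0.1, -1.5]
grip_width: 0.713
grip_force: 76.9
time_s: 22.48
eef_pos: [547.9, 245.5, -3.0]
ee_rot: [0.0, 0.113, 0.994, 0.0]
force: [0.4, -0.3, -0.9]
grip_width: 0.713
grip_force: 77.4
time_s: 22.72
eef_pos: [547.9, 245.6, -4.6]
ee_rot: [0.0, 0.113, 0.994, 0.0]
force: [-2.7, 0.3, 3.9]
grip_width: 0.714
grip_force: 77.9
```

Contact with the plate at about −4, as expected. Pressing it in.

```bash
python3 -m jog '[{"tx":0,"ty":0,"tz":2,"ax":0,"ay":0,"az":0,"jaw":-0.1},{"tx":0,"ty":0,"tz":0,"ax":0,"ay":0,"az":0,"jaw":-0.1}]' 90
python3 -m jog '[{"tx":0,"ty":0,"tz":2,"ax":0,"ay":0,"az":0,"jaw":-0.1},{"tx":0,"ty":0,"tz":0,"ax":0,"ay":0,"az":0,"jaw":-0.1}]'
python3 -m jog '[{"tx":0,"ty":0,"tz":1.5,"ax":0,"ay":0,"az":0,"jaw":-0.1},{"tx":0,"ty":0,"tz":0,"ax":0,"ay":0,"az":0,"jaw":-0.1}]'
```

```text
time_s: 22.98
eef_pos: [547.9, 245.5, -6.6]
ee_rot: [0.0, 0.113, 0.994, 0.0]
force: [-1.6, 0.1, 4.1]
grip_width: 0.711
grip_force: 99.2
time_s: 23.22
eef_pos: [547.9, 245.6, -8.6]
ee_rot: [0.0, 0.113, 0.994, 0.0]
force: [-2.8, -1.0, 6.5]
grip_width: 0.708
grip_force: 99.4
time_s: 23.48
eef_pos: [548.0, 245.5, -8.6]
ee_rot: [0.0, 0.113, 0.994, -0.0]
force: [-7.8, -2.6, 18.1]
grip_width: 0.712
grip_force: 101.2
```

```bash
python3 -m jog '[{"tx":0,"ty":0,"tz":1,"ax":0,"ay":0,"az":0,"jaw":-0.1},{"tx":0,"ty":0,"tz":0,"ax":0,"ay":0,"az":0,"jaw":-0.1},{"tx":0,"ty":0,"tz":0,"ax":0,"ay":0,"az":0,"jaw":-0.1}]'
python3 -m jog '[{"tx":0,"ty":0,"tz":-2,"ax":0,"ay":0,"az":0,"jaw":-0.1},{"tx":0,"ty":0,"tz":0,"ax":0,"ay":0,"az":0,"jaw":-0.1}]'
```

```text
time_s: 23.85
eef_pos: [548.0, 245.6, -8.6]
ee_rot: [0.001, 0.112, 0.994, -0.0]
force: [-12.2, -2.7, 26.7]
grip_width: 0.711
grip_force: 102.5
time_s: 24.1
eef_pos: [547.9, 245.6, -8.6]
ee_rot: [0.0, 0.113, 0.994, 0.0]
force: [-4.2, -1.4, 11.3]
grip_width: 0.712
grip_force: 100.4
```

```bash
python3 -m jog '[{"tx":0,"ty":0,"tz":-0.5,"ax":0,"ay":0,"az":0,"jaw":-0.5},{"tx":0,"ty":0,"tz":0,"ax":0,"ay":0,"az":0,"jaw":-0.8},{"tx":0,"ty":0,"tz":0,"ax":0,"ay":0,"az":0,"jaw":-0.8}]'
python3 -m jog '[{"tx":0,"ty":0,"tz":-20,"ax":0,"ay":0,"az":0,"jaw":-0.8},{"tx":0,"ty":0,"tz":-40,"ax":0,"ay":0,"az":0,"jaw":-0.8},{"tx":0,"ty":0,"tz":-50,"ax":0,"ay":0,"az":0,"jaw":-0.8},{"tx":0,"ty":0,"tz":-50,"ax":0,"ay":0,"az":0,"jaw":-0.8},{"tx":0,"ty":0,"tz":0,"ax":0,"ay":0,"az":0,"jaw":0}]'
python3 - <<'E'
from h import *
a=np.radians(-12.9); ex=np.array([np.cos(a),np.sin(a)]); ey=np.array([-np.sin(a),np.cos(a)])
for n in("top","scene"):
    c=capture(n); np.savez(n+"5.npz",**c); P=cloud(c); Q=(P[...,:2]-[547.8,244.8]); u=Q@ex; v=Q@ey; z=P[...,2]
    m=(abs(u)<23)&(abs(v)<34)&(z>50)&(z<75)
    if m.sum()>10: print(n,m.sum(),"z",np.percentile(z[m],[10,50,90]).round(1),"u",np.percentile(u[m],[1,99]).round(1),"v",np.percentile(v[m],[1,99]).round(1))
    m=(u>36)&(u<125)&(abs(v)<22)&(z>85)&(z<190)
    if m.sum()>10:
        k=z[m].argsort()[-10:]; print("hasp top u,z",u[m][k].mean().round(1),z[m][k].mean().round(1),"v",np.median(v[m]).round(1),"slope angle",np.polyfit(u[m],z[m],1))
go(547.8,244.8,150,167.1)
E
```

```text
time_s: 24.48
eef_pos: [547.6, 245.5, -9.4]
ee_rot: [-0.0, 0.113, 0.994, -0.0]
force: [-0.0, 0.7, 0.4]
grip_width: 0.9
grip_force: 0.0
time_s: 25.1
eef_pos: [549.5, 246.0, 154.9]
ee_rot: [0.004, 0.113, 0.994, 0.001]
force: [0.0, -1.4, -0.5]
grip_width: 0.705
grip_force: 0.0
top 483 z [58.1 60.7 62.6] u [-18.9  22.7] v [-32.5  27.3]
hasp top u,z 100.1 156.1 v -1.1 slope angle [ 1.03765926 48.58981336]
scene 401 z [57.3 61.6 63.7] u [-20.4  19.5] v [-32.4  28.8]
hasp top u,z 100.5 156.6 v -8.6 slope angle [ 1.0414873  49.86074944]
t 25.2 pos [547.5 245.4 150.4] psi 167.06 F [-0.8  0.1 -0.5] gw 0.531 gf 0.0 j6 -1.12
 now-frame shift [-0.4 -0.6  0.4] turn [-0.    -0.    -0.001]
```

Cartridge seated (top z≈61.5, centred) and released. The hasp is at about 2.23 rad. I'll shut the fingers and push the strap round from behind its tab, with tool −x along dock +x.

```bash
python3 -m jog '[{"tx":0,"ty":0,"tz":0,"ax":0,"ay":0,"az":0,"jaw":1},{"tx":-25,"ty":0,"tz":0,"ax":0,"ay":0,"az":0,"jaw":1},{"tx":-50,"ty":0,"tz":0,"ax":0,"ay":0,"az":0,"jaw":1},{"tx":-50,"ty":0,"tz":0,"ax":0,"ay":0,"az":0,"jaw":1},{"tx":0,"ty":0,"tz":0,"ax":0,"ay":0,"az":0,"jaw":1}]' 20
python3 -m jog '[{"tx":0,"ty":0,"tz":0,"ax":0,"ay":0,"az":0,"jaw":1},{"tx":0,"ty":0,"tz":22,"ax":0,"ay":0,"az":0,"jaw":1},{"tx":0,"ty":0,"tz":25,"ax":0,"ay":0,"az":0,"jaw":1},{"tx":0,"ty":0,"tz":0,"ax":0,"ay":0,"az":0,"jaw":1}]'
python3 -c "
from h import *
go(547.8,244.8,103,167.1)"
```

```text
time_s: 25.82
eef_pos: [671.1, 215.8, 147.2]
ee_rot: [-0.002, 0.114, 0.993, -0.001]
force: [0.0, -0.0, -0.8]
grip_width: 0.002
grip_force: 0.0
time_s: 26.32
eef_pos: [667.7, 217.9, 102.4]
ee_rot: [-0.002, 0.112, 0.994, -0.001]
force: [-0.2, -0.6, 0.4]
grip_width: 0.0
grip_force: 0.0
t 26.32 pos [667.7 217.9 102.4] psi 167.11 F [-0.2 -0.6  0.4] gw 0.0 gf 0.0 j6 -1.2
 now-frame shift [ 1.228e+02 -5.000e-01 -1.000e-01] turn [-0.001 -0.004  0.   ]
```

```bash
python3 -m jog '[{"tx":12,"ty":0,"tz":0,"ax":0,"ay":0,"az":0,"jaw":1},{"tx":15,"ty":0,"tz":0,"ax":0,"ay":0,"az":0,"jaw":1},{"tx":15,"ty":0,"tz":0,"ax":0,"ay":0,"az":0,"jaw":1}]'
python3 -m jog '[{"tx":15,"ty":0,"tz":0,"ax":0,"ay":0,"az":0,"jaw":1},{"tx":15,"ty":0,"tz":0,"ax":0,"ay":0,"az":0,"jaw":1},{"tx":0,"ty":0,"tz":0,"ax":0,"ay":0,"az":0,"jaw":1}]'
python3 - <<'E'
from h import *
go(547.8,244.8,103,167.1)
a=np.radians(-12.9); ex=np.array([np.cos(a),np.sin(a)]); ey=np.array([-np.sin(a),np.cos(a)])
c=capture("scene"); P=cloud(c); Q=(P[...,:2]-[547.8,244.8]); u=Q@ex; v=Q@ey; z=P[...,2]
im=cv2.resize(c["color"][60:200,290:430],(560,560),interpolation=cv2.INTER_CUBIC).astype(float); cv2.imwrite("pics/g6.png",(255*(im/255)**.6).astype(np.uint8)[...,::-1])
E
```

```text
time_s: 26.7
eef_pos: [628.7, 227.3, 106.3]
ee_rot: [0.002, 0.112, 0.994, 0.0]
force: [1.3, 0.3, 1.4]
grip_width: -0.002
grip_force: 0.8
time_s: 27.08
eef_pos: [599.0, 234.3, 105.8]
ee_rot: [0.001, 0.112, 0.994, 0.0]
force: [0.1, 0.0, 0.1]
grip_width: -0.001
grip_force: 0.0
t 27.07 pos [599.  234.3 105.8] psi 167.12 F [0.1 0.  0.1] gw -0.001 gf 0.0 j6 -1.16
 now-frame shift [52.3 -1.2  2.7] turn [0.001 0.002 0.   ]
```

View pics/g6.png

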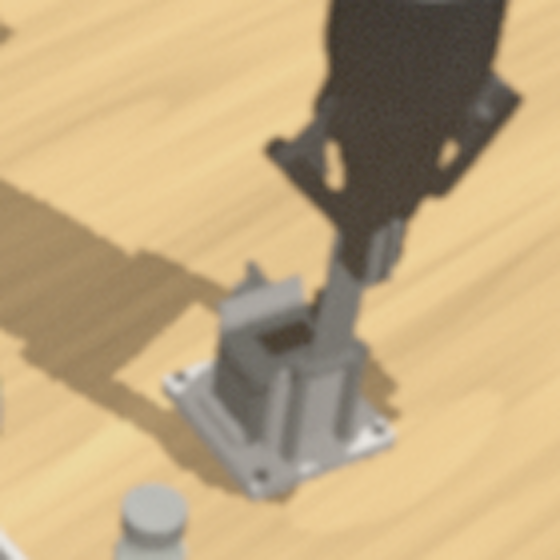

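The picture shows the strap upright (~(340,300)) with the fingers behind it at (375,250), and the cartridge seated below. I'll continue the push.

```bash
python3 -m jog '[{"tx":13,"ty":-1,"tz":0,"ax":0,"ay":0,"az":0,"jaw":1},{"tx":13,"ty":0,"tz":0,"ax":0,"ay":0,"az":0,"jaw":1},{"tx":13,"ty":0,"tz":1,"ax":0,"ay":0,"az":0,"jaw":1},{"tx":13,"ty":0,"tz":1,"ax":0,"ay":0,"az":0,"jaw":1},{"tx":13,"ty":0,"tz":1,"ax":0,"ay":0,"az":0,"jaw":1}]'
python3 -m jog '[{"tx":9,"ty":0,"tz":6,"ax":0,"ay":0,"az":0,"jaw":1},{"tx":7,"ty":0,"tz":6,"ax":0,"ay":0,"az":0,"jaw":1},{"tx":7,"ty":0,"tz":10,"ax":0,"ay":0,"az":0,"jaw":1},{"tx":7,"ty":0,"tz":10,"ax":0,"ay":0,"az":0,"jaw":1},{"tx":0,"ty":0,"tz":0,"ax":0,"ay":0,"az":0,"jaw":1}]'
python3 - <<'E'
from h import *
go(547.8,244.8,70,167.1)
E
```

```text
time_s: 27.75
eef_pos: [535.5, 247.3, 101.1]
ee_rot: [0.0, 0.113, 0.994, 0.0]
force: [1.0, -0.2, 0.2]
grip_width: -0.0
grip_force: 0.4
time_s: 28.38
eef_pos: [505.5, 253.9, 67.8]
ee_rot: [-0.001, 0.113, 0.994, -0.0]
force: [-0.9, 0.7, -0.3]
grip_width: -0.001
grip_force: 0.0
t 28.38 pos [505.5 253.9  67.8] psi 167.08 F [-0.9  0.7 -0.3] gw -0.001 gf 0.0 j6 -1.09
 now-frame shift [-43.2   0.6  -2.2] turn [-0.001 -0.002 -0.   ]
```

```bash
python3 -m jog '[{"tx":6,"ty":0,"tz":7,"ax":0,"ay":0,"az":0,"jaw":1},{"tx":5,"ty":0,"tz":6,"ax":0,"ay":0,"az":0,"jaw":1},{"tx":4,"ty":0,"tz":6,"ax":0,"ay":0,"az":0,"jaw":1},{"tx":0,"ty":0,"tz":0,"ax":0,"ay":0,"az":0,"jaw":1}]'
python3 -m jog '[{"tx":0,"ty":0,"tz":3,"ax":0,"ay":0,"az":0,"jaw":1},{"tx":0,"ty":0,"tz":3,"ax":0,"ay":0,"az":0,"jaw":1},{"tx":0,"ty":0,"tz":0,"ax":0,"ay":0,"az":0,"jaw":1}]'
python3 - <<'E'
from h import *
go(547.8,244.8,39,167.1)
a=np.radians(-12.9); ex=np.array([np.cos(a),np.sin(a)]); ey=np.array([-np.sin(a),np.cos(a)])
for n in("scene","top"):
    c=capture(n); P=cloud(c); Q=(P[...,:2]-[547.8,244.8]); u=Q@ex; v=Q@ey; z=P[...,2]
    m=(u>-45)&(u<30)&(abs(v)<10)&(z>70)&(z<100)
    if m.sum()>20: print(n,m.sum(),[(b,np.median(z[m&(abs(u-b)<5)]).round(1)) for b in range(-40,31,10) if (m&(abs(u-b)<5)).sum()>3])
E
```

```text
time_s: 28.88
eef_pos: [491.3, 257.3, 49.4]
ee_rot: [-0.001, 0.113, 0.994, -0.0]
force: [-0.3, -0.7, 0.3]
grip_width: -0.0
grip_force: 0.0
time_s: 29.25
eef_pos: [491.9, 257.2, 43.7]
ee_rot: [-0.0, 0.113, 0.994, -0.0]
force: [-0.1, -0.4, 0.2]
grip_width: 0.003
grip_force: 0.0
t 29.25 pos [491.9 257.2  43.7] psi 167.06 F [-0.1 -0.4  0.2] gw 0.003 gf 0.0 j6 -1.07
 now-frame shift [-57.3   0.4   4.6] turn [-0.    -0.    -0.001]
scene 244 [(-40, np.float64(80.7)), (-30, np.float64(79.3)), (-20, np.float64(79.0)), (-10, np.float64(79.0)), (0, np.float64(78.0)), (10, np.float64(77.5)), (20, np.float64(77.0)), (30, np.float64(76.1))]
top 458 [(-40, np.float64(80.5)), (-30, np.float64(78.7)), (-20, np.float64(78.6)), (-10, np.float64(78.4)), (0, np.float64(77.6)), (10, np.float64(77.0)), (20, np.float64(76.1)), (30, np.float64(75.4))]
```

```bash
python3 -m jog '[{"tx":0,"ty":0,"tz":2,"ax":0,"ay":0,"az":0,"jaw":1},{"tx":0,"ty":0,"tz":0,"ax":0,"ay":0,"az":0,"jaw":1}]'
python3 -m jog '[{"tx":0,"ty":0,"tz":2,"ax":0,"ay":0,"az":0,"jaw":1},{"tx":0,"ty":0,"tz":0,"ax":0,"ay":0,"az":0,"jaw":1}]'
python3 -m jog '[{"tx":0,"ty":0,"tz":1,"ax":0,"ay":0,"az":0,"jaw":1},{"tx":0,"ty":0,"tz":0,"ax":0,"ay":0,"az":0,"jaw":1}]'
python3 -m jog '[{"tx":0,"ty":0,"tz":1,"ax":0,"ay":0,"az":0,"jaw":1},{"tx":0,"ty":0,"tz":0,"ax":0,"ay":0,"az":0,"jaw":1}]'
```

```text
time_s: 29.6
eef_pos: [491.9, 257.2, 41.8]
ee_rot: [-0.0, 0.113, 0.994, -0.0]
force: [-0.1, -0.1, 0.8]
grip_width: -0.0
grip_force: 0.0
time_s: 29.85
eef_pos: [491.9, 257.2, 39.7]
ee_rot: [-0.0, 0.113, 0.994, -0.0]
force: [-0.9, 0.1, 0.0]
grip_width: 0.0
grip_force: 0.0
time_s: 30.1
eef_pos: [491.9, 257.3, 38.9]
ee_rot: [-0.0, 0.113, 0.994, 0.0]
force: [-0.0, -0.1, -0.9]
grip_width: 0.003
grip_force: 0.0
time_s: 30.35
eef_pos: [491.9, 257.3, 37.8]
ee_rot: [0.0, 0.113, 0.994, -0.0]
force: [0.6, 0.5, -0.2]
grip_width: 0.002
grip_force: 0.0
```

```bash
python3 -m jog '[{"tx":0,"ty":0,"tz":1,"ax":0,"ay":0,"az":0,"jaw":1},{"tx":0,"ty":0,"tz":0,"ax":0,"ay":0,"az":0,"jaw":1}]'
python3 -m jog '[{"tx":0,"ty":0,"tz":1,"ax":0,"ay":0,"az":0,"jaw":1},{"tx":0,"ty":0,"tz":0,"ax":0,"ay":0,"az":0,"jaw":1}]'
python3 - <<'E'
from h import *
a=np.radians(-12.9); ex=np.array([np.cos(a),np.sin(a)]); ey=np.array([-np.sin(a),np.cos(a)])
for n in("scene","top"):
    c=capture(n); P=cloud(c); Q=(P[...,:2]-[547.8,244.8]); u=Q@ex; v=Q@ey; z=P[...,2]
    m=(u>-35)&(u<30)&(abs(v)<10)&(z>70)&(z<100)
    if m.sum()>20: print(n,m.sum(),np.polyfit(u[m],z[m],1))
E
```

```text
time_s: 30.6
eef_pos: [491.9, 257.3, 36.8]
ee_rot: [-0.0, 0.113, 0.994, -0.0]
force: [0.9, -0.4, 0.3]
grip_width: 0.002
grip_force: 0.0
time_s: 30.85
eef_pos: [492.0, 257.3, 36.4]
ee_rot: [0.0, 0.113, 0.994, 0.0]
force: [-2.0, -0.2, 6.3]
grip_width: -0.001
grip_force: 2.9
scene 196 [1.29041816e-02 7.57871803e+01]
top 403 [6.30547318e-03 7.49725566e+01]
```

Stop reached and the strap is level. One small press, then I'll withdraw and verify.

```bash
python3 -m jog '[{"tx":0,"ty":0,"tz":0.7,"ax":0,"ay":0,"az":0,"jaw":1},{"tx":0,"ty":0,"tz":0,"ax":0,"ay":0,"az":0,"jaw":1}]'
python3 -m jog '[{"tx":0,"ty":0,"tz":-10,"ax":0,"ay":0,"az":0,"jaw":1},{"tx":0,"ty":0,"tz":-30,"ax":0,"ay":0,"az":0,"jaw":1},{"tx":0,"ty":0,"tz":-50,"ax":0,"ay":0,"az":0,"jaw":1},{"tx":0,"ty":0,"tz":-50,"ax":0,"ay":0,"az":0,"jaw":1},{"tx":0,"ty":0,"tz":0,"ax":0,"ay":0,"az":0,"jaw":1}]'
python3 -m jog '[{"tx":0,"ty":-40,"tz":0,"ax":0,"ay":0,"az":0,"jaw":1},{"tx":0,"ty":-60,"tz":0,"ax":0,"ay":0,"az":0,"jaw":1},{"tx":0,"ty":-60,"tz":0,"ax":0,"ay":0,"az":0,"jaw":1},{"tx":0,"ty":0,"tz":0,"ax":0,"ay":0,"az":0,"jaw":1}]'
python3 - <<'E'
from h import *
a=np.radians(-12.9); ex=np.array([np.cos(a),np.sin(a)]); ey=np.array([-np.sin(a),np.cos(a)]); ims=[]
for n,(r,k) in {"scene":(110,300),"top":(170,100)}.items():
    c=capture(n); P=cloud(c); Q=(P[...,:2]-[547.8,244.8]); u=Q@ex; v=Q@ey; z=P[...,2]
    m=((u>-68)&(u<-44)|(u>-34)&(u<25))&(abs(v)<9)&(z>68)&(z<100)
    if m.sum()>20: print(n,m.sum(),np.polyfit(u[m],z[m],1))
    m=(abs(u)<21)&(abs(v)<34)&(abs(v)>15)&(z>50)&(z<70)
    if m.sum()>5: print(" cart",np.percentile(z[m],[10,50,90]).round(1),np.percentile(u[m],[1,99]).round(1),np.percentile(v[m],[1,99]).round(1))
    ims.append(cv2.resize(c["color"][r:r+100,k:k+100],(400,400),interpolation=cv2.INTER_CUBIC))
im=np.hstack(ims).astype(float); cv2.imwrite("pics/g7.png",(255*(im/255)**.6).astype(np.uint8)[...,::-1])
E
```

```text
time_s: 31.2
eef_pos: [492.0, 257.4, 36.3]
ee_rot: [0.0, 0.113, 0.994, 0.0]
force: [-4.6, 0.2, 10.7]
grip_width: 0.001
grip_force: 5.3
time_s: 31.82
eef_pos: [493.6, 257.8, 179.3]
ee_rot: [0.004, 0.113, 0.994, 0.001]
force: [-0.9, -0.1, -1.6]
grip_width: 0.003
grip_force: 0.0
time_s: 32.33
eef_pos: [455.4, 98.6, 174.7]
ee_rot: [-0.001, 0.115, 0.993, -0.0]
force: [-0.1, -0.1, 0.6]
grip_width: -0.003
grip_force: 0.0
scene 221 [-7.32118846e-03  7.58042397e+01]
 cart [54.3 61.3 63.6] [-19.3  20.1] [-33.   28.4]
top 425 [6.48726489e-03 7.49002925e+01]
 cart [58.6 60.9 62.7] [-18.9  20.3] [-32.4  29.6]
```

View pics/g7.png

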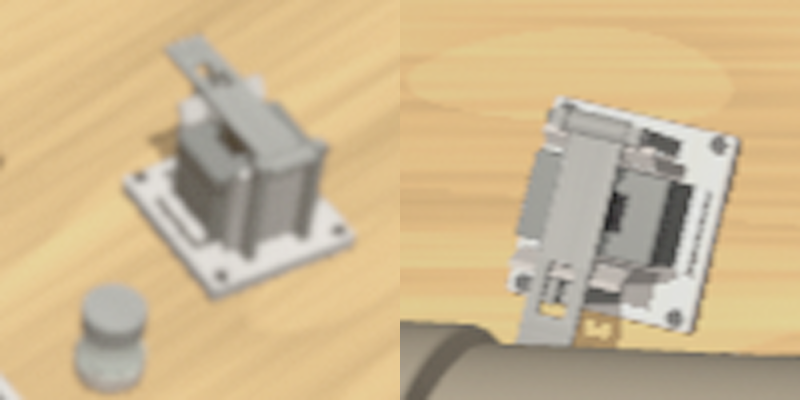

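The hasp lies level over the cartridge, with the staple showing in its slot at about (550,295) in the right-hand view. The cartridge is seated, with its top at 61 mm, and the robot is clear, so I'm handing in.

```bash
python3 -c "
from rig import finish_job; print(finish_job())"
```

```text
the job is handed in; nothing more can be done
None
```

I handed the job in at about 32 s: the cartridge is pressed home in the dock and the hasp is closed over it in its catch, with the arm clear. I checked this in both camera views, but the hand-in returned no verdict.

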